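# Make up a bath gift box: open it, pour in the pearls, shut it

## Robot

A 6-joint arm with a two-finger parallel gripper is mounted at the origin on a cart in front of the work surface, level with it; the furniture and walls round the work are solid. World frame = base frame: x ahead of the robot, y to its left, z up, the work surface at z = 0. Lengths are in mm, angles in rad, forces in N, time in s.
With the tool pointing down it reaches from about 300 to 775 mm from the base axis. Payload 14.6 kg.
Tool frame: the origin (TCP) lies midway between the tips of the shut fingers; the grasp point (between the pads) lies 19 mm behind it; z points along the fingers, y is the line along which they close (so a half turn about z gives the same grasp; the last joint's range is limited). The gripper opens to 94 mm and grips with 3 to 60 N. Pads are 16 mm wide; open, the fingers measure 119 mm over their backs; the gripper's body (75 mm by 177 mm) begins 78 mm behind the grasp point.
Start: joints at [1.035, 0.3, 1.521, -0, 1.321, -0.067], TCP at [248.495, 490.652, 175.746] pointing down, gripper open.
Joint ranges: [-3.03, 3.03], [-0.79, 2.21], [0.23, 2.52], [-1.04, 4.18], [0, 3.07], [-2.55, 2.55]. Speed limits (rad/s): [2.22, 2.22, 2.57, 3.14, 3.14, 3.14].

## Interface

Orientations are given as [roll, pitch, yaw] about the fixed x, y, z axes, in that order (R = Rz(yaw) Ry(pitch) Rx(roll)).
In Python, from cell import manip, camera gives the robot as it stands.
- The arm moves only by the tool move_arm, never from a script. Its arguments are lists of equal length, an entry for each row: "dp": the shift along the world's x, y, z in mm, a list of three; "rotation": the turn, a rotation vector about the world's x, y, z in rad, a list of three; "hand": the opening, from 0 (shut) to 1 (fully open). A call has 1 to 10 rows; each row shifts and turns the commanded pose from where the row before left it; what a row does not reach is not made up. A row lasts 1/8 s, in which the tool goes at most 62.5 mm and 10.7 degrees, less where a joint would pass 70% of its speed; a pose out of reach is approached as far as the arm can. A call with a gripper value outside its range is refused whole. The fingers move at their own pace and stop on an object; "newtons" is the grip in N (left out, the last holds). Time passes only in rows, so rows that do not move let the fingers close. It gives the time, the measured TCP pose, the force, the opening and the grip force at its end, in the units of the state.
- manip.read_state(): the state, without advancing time (a new reading comes with each control period).
- camera(name): name is "scene" or "top" or "wrist"; returns a dict with "image" (480x640x3 uint8, red, green, blue), "fx", "fy", "cx", "cy" (pixels), "k1" (the pictures are not rectified: a ray, as slopes to the right and down, at radius r is drawn at 1 + k1 r^2 times it, then the intrinsics apply), "R" (3x3) and "t" (3): a world point X has camera coordinates R X + t; the wrist camera has in their place "mount" (4x4, takes a point from camera to tool coordinates, whose origin is the TCP and whose axes are the flange's). Camera axes: x right, y down, z forward; pixel columns grow to the right and rows downward; lengths in mm; the calibration is good to about 2 mm. A picture is of the moment at which its call begins: read the wrist's pose just before it. There is no depth.
- manip.sign_off(): hands the job in; it is judged then, once.
The state is a dict: "clock": time; "joints": joint angles; "qd": joint speeds; "effort": joint torques, N m; "eef_pos": TCP position; "eef_rot": TCP orientation; "wrist_force": force on the tool from outside, world axes, zero at the start; "moment": the same for the moment, N m; "finger_gap": finger opening in mm; "finger_force": force on a finger pad.
Only numpy, scipy, OpenCV 4.12 (cv2) and the standard library are available. Lean on these libraries where they do the work, as an engineer would, in place of code of your own. Each camera call takes 0.05 s, during which the arm holds its last target. There are 200 camera calls.

## Task

Finish this bath gift set: open the lid of the wooden keepsake box (it lifts by its front edge and stays where it is left), then pick up the white mug that stands on the coaster and pour all eight bath pearls out of it into the box, beside the jar of balm, which must stay standing in there. Put the empty mug back upright in the middle of its coaster and shut the lid completely. The box is loose, so do not shove it out of its place, and leave the vase and the other goods alone.

Things in the scene. Friction and masses are not known exactly. Their poses are not given: they have to be found in the camera images.
- gift_box: wooden keepsake box, 145 deep (x) x 206 wide (y) x 77 high shut, loose on the table; the lower part is solid hardwood, about 0.9 kg. Origin: centre of its underside; x points from the front to the hinge side, y along its length, to the left seen from the front. Inside: floor 8 above the underside, 119 (x) x 184 (y), walls 8 thick and 62 high.
- gift_box_lid (a joint): angle of the box's lid, rad: 0 shut, 1.745 wide open at its stop. Hinged along the far upper edge (a line along the box's y at x = +70, z = 63 in its frame). The lid weighs 0.12 kg; the hinge is stiff (0.11 N m), so the lid stays at any angle it is left at: about 1.5 N at the front edge lifts it, less presses it down. The brass clasp in front is ornament.
- lid_edge (a point): the middle of the lower front edge of the lid's top board; it moves with the lid. The board is 9 thick, 206 wide, and overhangs the box's front wall by 3: with the lid shut this point is at x = -70, z = 68 in the box's frame, the wall's face at x = -67. Under the board the lid has a rim 5 deep, flush with the walls and 8 thick.
- mug: white straight-sided stoneware mug with a small dark round badge, 102 high, 89 outer diameter, about 0.28 kg (0.8 to 1.2 times), holding eight bath pearls in its lower half; it stands on the coaster. Origin on its underside, 18.5 off its axis towards the handle; the axis passes through (0, +18.5) in its frame, the handle points to its -y, z up.
- mug_handle (a point): middle of the handle's upright outer bar, 75.5 from the mug's axis, 64 above its underside. The handle is a round bar 11 thick bent to a D in the mug's y-z plane; the upright part (y = -57) runs from z 50 to 75; its opening is about 20 x 35 (y -46 to -26, z 40 to 76). Pinched off its centre line the bar squirts out of the fingers; pinched centrally with 80 N or more it hardly turns.
- mug_mouth (a point): centre of the mug's mouth, on its axis, 102 above its underside; wall about 5 thick.
- coaster: round white ceramic coaster with a dark pattern, 100 diameter, 9 thick, 0.12 kg, loose, under the mug. Origin: centre of its underside.
- balm: small black jar of balm with a ribbed lid, 56 diameter, 48 high, 0.09 kg, standing loose on the box's floor near its right (-y) end, hidden while the lid is shut. Origin: centre of its underside.
- vase: small white bulbous bud vase, 103 diameter, 120 high, loose, to the right of the box. Origin: centre of its underside.
- pearl_1_center (a point): centre of a rose bath pearl: hard smooth ball 22 in diameter, 12 g, in the mug at the start.
- pearl_2_center (a point): centre of a cream bath pearl: hard smooth ball 22 in diameter, 12 g, in the mug at the start.
- pearl_3_center (a point): centre of a sage green bath pearl: hard smooth ball 22 in diameter, 12 g, in the mug at the start.
- pearl_4_center (a point): centre of a lilac bath pearl: hard smooth ball 22 in diameter, 12 g, in the mug at the start.
- pearl_5_center (a point): centre of a rose bath pearl: hard smooth ball 22 in diameter, 12 g, in the mug at the start.
- pearl_6_center (a point): centre of a cream bath pearl: hard smooth ball 22 in diameter, 12 g, in the mug at the start.
- pearl_7_center (a point): centre of a sage green bath pearl: hard smooth ball 22 in diameter, 12 g, in the mug at the start.
- pearl_8_center (a point): centre of a lilac bath pearl: hard smooth ball 22 in diameter, 12 g, in the mug at the start.
Not all that is in view belongs to the job. Leave any purple or turquoise look-alike of the coaster alone.

How it is judged:
By the outcome, as a careful person would: the job done as asked, in the order asked, and still so for the second after the job is handed in, with the robot touching nothing.
It also fails if it takes over 72 s, if anything falls off the work surface, if the arm or the gripper's body presses on something with over 40 N, if the wrist force passes 120 N, or if a joint passes its speed limit or range.

## Working session

There is one attempt and no reset: what is moved stays moved. The work goes in short steps, Python scripts to look and compute and a tool call to move; the robot and the scene stay as the last step left them, time stands still between calls to the robot, and variables do not carry over. Pictures are saved under pics/ and viewed, at most 10 in all, crops included, and the job is handed in when it is done.

Besides the shell and the picture viewer there is one more tool, called after ">>>" in YAML: its name, and indented under it one key for each argument. move_arm: Moves the arm, as the interface text tells. Its arguments: {"type":"object","properties":{"dp":{"type":"array","items":{"type":"array","items":{"type":"number"}}},"rotation":{"type":"array","items":{"type":"array","items":{"type":"number"}}},"hand":{"type":"array","items":{"type":"number"}},"newtons":{"type":"number"}},"required":["dp","rotation","hand"]}

```bash
mkdir -p pics; ls
python3 - <<'E'
from cell import manip,camera
import cv2,numpy as np
for n in("scene","top"):
    c=camera(n); cv2.imwrite(f"pics/{n}0.png",c["image"][:,:,::-1])
    print(n,c["fx"],c["fy"],c["cx"],c["cy"],c["k1"],np.round(c["R"],4).tolist(),np.round(c["t"],1))
c=camera("wrist");print(c["mount"])
s=manip.read_state();print(s)
E
```

```text
pics
scene 472.0455608470923 472.0455608470923 315.39911192581275 247.21702317207541 -0.0659506661957082 [[0.7719, -0.6357, -0.0014], [-0.3859, -0.4669, -0.7956], [0.5052, 0.6147, -0.6058]] [-445.8  248.1  957.6]
top 595.8548127827828 595.8548127827828 318.2456365202541 246.7382409658345 -0.1865887420602061 [[0.0064, -1.0, -0.0014], [-0.9924, -0.0062, -0.1226], [0.1226, 0.0022, -0.9925]] [ -90.5  521.8 1259. ]
[[-1.88707017e-04 -9.73239396e-01 -2.29793477e-01  6.80310641e+01]
 [ 9.99999263e-01  9.18780609e-05 -1.21033125e-03 -1.69696588e-01]
 [ 1.19905504e-03 -2.29793536e-01  9.73238662e-01 -2.09426913e+02]
 [ 0.00000000e+00  0.00000000e+00  0.00000000e+00  1.00000000e+00]]
{'clock': 0.15, 'joints': array([ 1.03539978e+00,  3.00316168e-01,  1.52144422e+00, -2.24614066e-05,
        1.32069972e+00, -6.66348783e-02]), 'qd': array([-0.0010828 , -0.00134834, -0.00230376, -0.00025134,  0.0017241 ,
       -0.00175815]), 'effort': array([ 1.00779682e-03, -5.31959724e+01, -3.52822602e+01,  7.07624503e-02,
        2.36247887e-02, -4.86437182e-05]), 'eef_pos': array([248.38842893, 490.46014057, 175.32922731]), 'eef_rot': array([-3.14072568e+00, -3.60501869e-05,  2.67283654e+00]), 'wrist_force': array([ 0.10543259, -0.49657433, -0.81012   ]), 'moment': array([ 0.0024383 , -0.02672234, -0.00644118]), 'finger_force': 0.0, 'finger_gap': 94.27448912547912}
```

View pics/scene0.png

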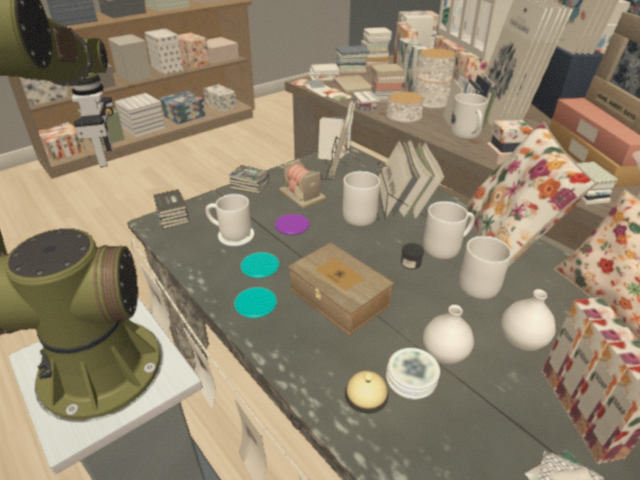

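View pics/top0.png

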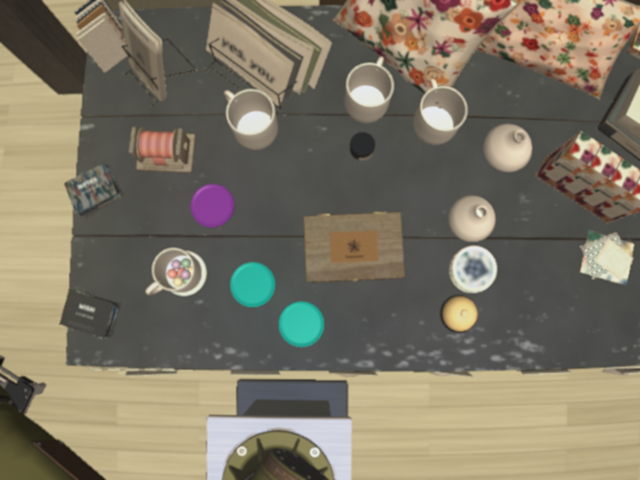

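```bash
cat > h.py <<'E'
import numpy as np,cv2
from cell import manip,camera
from scipy.spatial.transform import Rotation as Ro
def grab(n,save=None):
    s=manip.read_state(); c=camera(n)
    if n=="wrist":
        M=np.eye(4);M[:3,:3]=Ro.from_euler('xyz',s["eef_rot"]).as_matrix();M[:3,3]=s["eef_pos"]
        W=np.linalg.inv(M@np.array(c["mount"]));c["R"]=W[:3,:3];c["t"]=W[:3,3]
    c["bgr"]=np.ascontiguousarray(c["image"][:,:,::-1])
    if save: cv2.imwrite("pics/"+save,c["bgr"])
    return c
def KD(c): return np.array([[c["fx"],0,c["cx"]],[0,c["fy"],c["cy"]],[0,0,1]]),np.array([c["k1"],0,0,0])
def ray(c,px):
    K,D=KD(c); u=cv2.undistortPoints(np.float64(px).reshape(-1,1,2),K,D).reshape(-1,2)
    d=np.c_[u,np.ones(len(u))]@np.array(c["R"]); return -np.array(c["R"]).T@np.array(c["t"]),d
def onz(c,px,z):
    o,d=ray(c,px); return o+d*((z-o[2])/d[:,2:3])
def proj(c,X):
    K,D=KD(c); return cv2.projectPoints(np.float64(X).reshape(-1,1,3),cv2.Rodrigues(np.array(c["R"]))[0],np.float64(c["t"]),K,D)[0].reshape(-1,2)
E
python3 - <<'E'
from h import *
c=grab("top"); im=c["bgr"]; hsv=cv2.cvtColor(im,cv2.COLOR_BGR2HSV)
roi=im[190:300,290:420].copy()
# box: brownish (saturation) vs dark table
m=((hsv[...,1]>45)&(hsv[...,0]<25)&(hsv[...,2]>60)).astype(np.uint8)*255
w=np.zeros_like(m);w[195:300,290:420]=m[195:300,290:420]
w=cv2.morphologyEx(w,cv2.MORPH_CLOSE,np.ones((9,9)))
cs=max(cv2.findContours(w,0,2)[0],key=cv2.contourArea)
r=cv2.minAreaRect(cs);b=cv2.boxPoints(r);print("boxpx",b.tolist());P=onz(c,b,77);print(P.round(1),P.mean(0),np.linalg.norm(P-np.roll(P,1,0),axis=1))
# mug
w=np.zeros_like(m);w[235:305,135:220]=((hsv[...,2]>115))[235:305,135:220]*255
cs=max(cv2.findContours(w,0,1)[0],key=cv2.contourArea);print(cv2.boundingRect(cs))
out=np.hstack([cv2.resize(im[235:305,135:220],None,fx=6,fy=6,interpolation=cv2.INTER_CUBIC)[:420],cv2.resize(cv2.cvtColor(w,8)[235:305,135:220],(280,420))])
cv2.imwrite("pics/mug.png",out)
E
```

```text
boxpx [[302.1212463378906, 213.71243286132812], [401.9790344238281, 209.9442138671875], [404.5911560058594, 279.1663818359375], [304.7333679199219, 282.9346008300781]]
[[ 586.7  -52.9   77. ]
 [ 596.3 -264.    77. ]
 [ 449.7 -267.9   77. ]
 [ 440.8  -59.8   77. ]] [ 518.38027577 -161.13633866   77.        ] [145.96721578 211.2912568  146.61543827 208.28187876]
(145, 247, 62, 50)
```

View pics/mug.png

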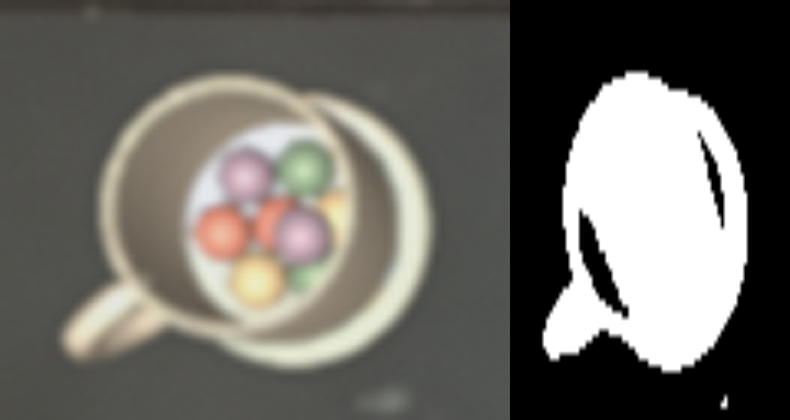

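Run:
```python
from h import *
c=grab("top")
p=lambda x,y:[135+x/6-.4,235+y/6-.4]
r=onz(c,[p(227,205),p(100,205),p(354,205),p(227,75),p(227,336)],111);print("rim",r.round(1).tolist())
k=onz(c,[p(432,230),p(295,367),p(350,105)],9);print("coaster",k.round(1).tolist())
A=np.c_[2*k[:,:2],np.ones(3)];s=np.linalg.solve(A,(k[:,:2]**2).sum(1));print("c",s[:2],np.sqrt(s[2]+s[:2]@s[:2]))
h=onz(c,[p(85,340),p(70,350),p(100,320)],9+72);print("handle",h.round(1).tolist())
# wood box look via scene corners at z77
s=grab("scene");P=onz(s,[[328,247],[391,284],[351,326],[290,265]],77);print(P.round(1).tolist())
P=onz(c,[[304,213.5],[402,212],[404,278],[307,282]],77);print(P.round(1).tolist())
```

```text
rim [[465.2, 211.0, 111.0], [464.8, 255.6, 111.0], [465.7, 166.8, 111.0], [509.9, 212.5, 111.0], [420.5, 209.6, 111.0]]
coaster [[465.3, 159.1, 9.0], [414.2, 209.1, 9.0], [511.4, 191.2, 9.0]]
c [464.53149721 209.43426864] 50.30091663778419
handle [[419.8, 268.0, 81.0], [416.2, 273.3, 81.0], [426.9, 262.8, 81.0]]
[[564.1, -65.0, 77.0], [583.5, -257.4, 77.0], [428.7, -293.5, 77.0], [450.5, -61.1, 77.0]]
[[587.1, -56.9, 77.0], [591.9, -264.0, 77.0], [452.2, -266.6, 77.0], [442.8, -64.5, 77.0]]
```

>>> move_arm:
  dp:
    - [13, -55, 7]
    - [13, -55, 7]
    - [13, -55, 7]
    - [13, -55, 7]
    - [13, -55, 7]
    - [13, -55, 7]
    - [13, -55, 7]
    - [13, -55, 7]
    - [13, -55, 7]
    - [13, -55, 7]
  rotation:
    - [0, 0, -0.15]
    - [0, 0, -0.15]
    - [0, 0, -0.15]
    - [0, 0, -0.15]
    - [0, 0, -0.15]
    - [0, 0, -0.15]
    - [0, 0, -0.15]
    - [0, 0, -0.15]
    - [0, 0, -0.15]
    - [0, 0, -0.15]
  hand: [0, 0, 0, 0, 0, 0, 0, 0, 0, 0]

```text
clock: 1.55
eef_pos: [378.5, -61.3, 246.2]
eef_rot: [3.141, -0.0, 1.168]
wrist_force: [0.7, 0.5, -0.8]
finger_gap: 0.5
finger_force: 0.0
```

>>> move_arm:
  dp:
    - [0, -30, 0]
    - [0, -30, 0]
    - [0, -25, 0]
    - [0, -15, 0]
    - [0, 0, 0]
    - [0, 0, 0]
    - [0, 0, 0]
    - [0, 0, 0]
    - [0, 0, 0]
    - [0, 0, 0]
  rotation:
    - [0, 0, -0.15]
    - [0, 0, -0.15]
    - [0, 0, -0.15]
    - [0, 0, -0.15]
    - [0, 0, -0.15]
    - [0, 0, -0.15]
    - [0, 0, -0.15]
    - [0, 0, -0.123]
    - [0, -0.15, 0]
    - [0, -0.15, 0]
  hand: [0, 0, 0, 0, 0, 0, 0, 0, 0, 0]

```text
clock: 2.8
eef_pos: [378.8, -159.3, 245.9]
eef_rot: [3.141, -0.305, 0.0]
wrist_force: [0.5, -0.1, 0.3]
finger_gap: 0.4
finger_force: 0.0
```

Run:
```python
from h import *
s=manip.read_state();print(s["clock"],s["joints"].round(3),s["eef_pos"],s["eef_rot"],s["wrist_force"])
g=grab("wrist","w1.png")
```

```text
2.8 [-0.615 -0.264  1.964  0.187  1.196  0.909] [ 378.83445131 -159.31606559  245.92450765] [ 3.14087956e+00 -3.04741714e-01  3.41919966e-04] [ 0.4603032  -0.05393636  0.30896082]
```

View pics/w1.png

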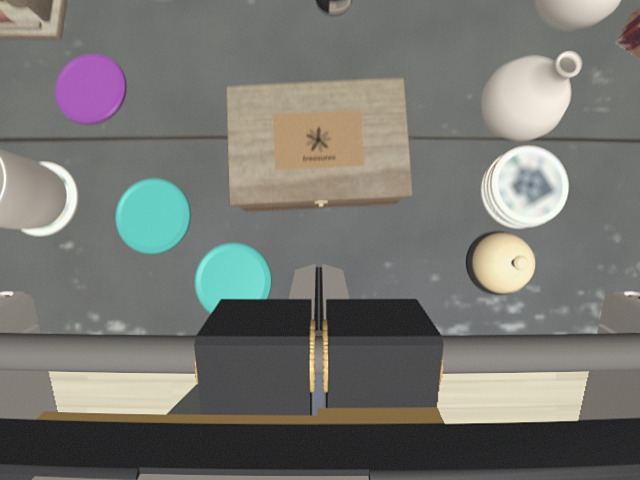

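Run:
```python
from h import *
c=grab("wrist")
g=cv2.cvtColor(c["bgr"],6)
p=cv2.cornerSubPix(g,np.float32([[230,205],[411,194],[404,79],[227,87]]).reshape(-1,1,2),(6,6),(-1,-1),(3,50,.01)).reshape(-1,2);print(p.tolist())
P=onz(c,p,77)[:,:2];print(P.round(1).tolist())
print(np.linalg.norm(P-np.roll(P,1,0),axis=1))
print("yaw",np.degrees([np.arctan2(*(P[0]-P[1])[[1,0]])-np.pi/2,np.arctan2(*(P[3]-P[2])[[1,0]])-np.pi/2, np.arctan2(*(P[3]-P[0])[[1,0]])]),"frontmid",(P[0]+P[1])/2,P.mean(0))
```

```text
[[229.9294891357422, 205.36419677734375], [411.5844421386719, 196.53240966796875], [402.5206298828125, 80.57408142089844], [226.9279022216797, 88.94647216796875]]
[[442.2, -60.1], [452.2, -263.3], [588.6, -256.4], [578.3, -53.3]]
[136.27020611 203.47362965 136.53963547 203.36790415]
yaw [2.81608961 2.89196889 2.84833686] frontmid [ 447.21869432 -161.70158496] [ 515.33557138 -158.28603731]
```

>>> move_arm:
  dp:
    - [0, 0, -10]
    - [0, 0, -10]
    - [0, 0, -10]
    - [0, 0, -10]
    - [0, 0, 0]
    - [0, 0, 0]
    - [0, 0, 0]
  rotation:
    - [0, -0.12, 0]
    - [0, -0.12, 0]
    - [0, -0.12, 0]
    - [0, -0.12, 0]
    - [0, -0.12, 0]
    - [0, -0.12, 0]
    - [0, -0.12, 0]
  hand: [0, 0, 0, 0, 0, 0, 0]

```text
clock: 3.78
eef_pos: [383.9, -167.1, 211.8]
eef_rot: [-3.137, -1.139, 0.003]
wrist_force: [0.1, 0.0, -0.3]
finger_gap: 0.4
finger_force: 0.0
```

Run:
```python
from h import *
s=manip.read_state();print(s["clock"],s["joints"].round(4).tolist(),s["eef_pos"].round(1).tolist(),s["eef_rot"].round(4).tolist())
D=[([1.0354,.3003,1.5214,0,1.3207,-.0666],[248.39,490.46,175.33],[-3.1407,0,2.67284]),([-0.615,-0.264,1.964,0.187,1.196,0.909],[378.83,-159.32,245.92],[3.1409,-.3047,.0003]),(s["joints"],s["eef_pos"],s["eef_rot"])]
for q,p,e in D:
  for sg in(1,-1):
    R=Ro.from_euler('ZYZYZ',[q[0],q[1]+q[2],sg*q[3],q[4],q[5]])
    E=(R.inv()*Ro.from_euler('xyz',e)).as_euler('xyz');print(sg,E.round(3))
```

```text
3.775 [-1.1711, -0.3693, 2.5197, 1.3829, 1.0241, -0.4378] [383.9, -167.1, 211.8] [-3.1375, -1.1392, 0.0025]Traceback (most recent call last):
  File "<stdin>", line 6, in <module>
  File "scipy/spatial/transform/_rotation.pyx", line 1413, in scipy.spatial.transform._rotation.Rotation.from_euler
ValueError: Expected axis specification to be a non-empty string of upto 3 characters, got ZYZYZ
```

```bash
cat > kin.py <<'E'
import numpy as np
from scipy.spatial.transform import Rotation as Ro
from scipy.optimize import least_squares
D=[([1.0354,.3003,1.5214,0,1.3207,-.0666],[248.39,490.46,175.33],[-3.1407,0,2.67284]),([-0.615,-0.264,1.964,0.187,1.196,0.909],[378.83,-159.32,245.92],[3.1409,-.3047,.0003]),([-1.1711, -0.3693, 2.5197, 1.3829, 1.0241, -0.4378],[383.9, -167.1, 211.8],[-3.1375, -1.1392, 0.0025])]
y=lambda a:Ro.from_euler('y',a)
z=lambda a:Ro.from_euler('z',a)
def fk(q,p):
    h,a0,lat,a,e,b,L=p
    R1=z(q[0]);R2=R1*y(q[1]);R3=R2*y(q[2]);R=R3*z(q[3])*y(q[4])
    return np.array([0,0,h])+R1.apply([a0,lat,0])+R2.apply([0,0,a])+R3.apply([e,0,b])+R.apply([0,0,L]),R*z(-q[5]*S)*z(C)
S=-1;C=np.pi/2
E
python3 - <<'E'
import kin;from kin import *
for S in(1,-1):
  for C in (1,-1):
    kin.S=S;kin.C=C*np.pi/2
    print(S,C,[round((fk(q,[0]*7)[1].inv()*Ro.from_euler('xyz',e)).magnitude(),3) for q,_,e in D])
f=lambda p:np.r_[np.concatenate([fk(q,p)[0]-x for q,x,_ in D]),0.01*(p[[1,2,4]])]
r=least_squares(f,[200,0,0,400,0,400,250]);print(r.x.round(1),r.fun.round(1))
E
```

```text
1 1 [0.133, 1.817, 0.876]
1 -1 [3.008, 1.324, 2.266]
-1 1 [0.0, 0.001, 0.0]
-1 -1 [3.142, 3.141, 3.142]
[ 2.206e+02 -1.000e-01  3.650e+01  4.243e+02  4.050e+01  4.474e+02
  3.003e+02] [ 0.  -0.  -0.   0.   0.1  0.  -0.  -0.   0.  -0.   0.4  0.4]
```

```bash
cat >> kin.py <<'E'
P=np.array([220.6,0,36.5,424.3,40.5,447.4,300.3])
lo=np.array([-3.03,-.79,.23,-1.04,0.0,-2.55]);hi=np.array([3.03,2.21,2.52,4.18,3.07,2.55])
def ik(pos,R,q0):
    def f(q):
        p,r=fk(q,P);return np.r_[(p-pos)/100,(R.inv()*r).as_rotvec()]
    r=least_squares(f,np.clip(q0,lo+.01,hi-.01),bounds=(lo,hi));return r.x,np.abs(r.fun).max()
def tool(az,down,roll=0):
    "tool z along azimuth az(deg), 'down' deg below horizontal, roll about tool z; roll 0: tool x up"
    a,d=np.radians([az,down]);zt=np.array([np.cos(a)*np.cos(d),np.sin(a)*np.cos(d),-np.sin(d)]);yt=np.array([-np.sin(a),np.cos(a),0])
    yt=-yt; xt=np.cross(yt,zt)
    return Ro.from_matrix(np.c_[xt,yt,zt])*z(np.radians(roll))
rng=np.random.default_rng(0)
def sols(pos,R,n=25,seed=None):
    S=[]
    for i in range(n):
        q,e=ik(pos,R,rng.uniform(lo,hi))
        if e<2e-3 and not any(np.abs(q-s).max()<.05 for s in S):S.append(q)
    return S
E
python3 - <<'E'
from kin import *
print(tool(0,90).as_matrix().round(2).tolist())
for dn in(0,20,35,50):
    print("lid",dn,[s.round(2).tolist() for s in sols([435,-163,62],tool(2.7,dn))])
for az in(60,80,100,125):
  for rl in (0,180):
    print("mug",az,rl,[s.round(2).tolist() for s in sols(np.array([465,210,65])+19*np.array([np.cos(np.radians(az)),np.sin(np.radians(az)),0]),tool(az,0,rl))])
E
```

```text
[[1.0, 0.0, 0.0], [0.0, -1.0, 0.0], [0.0, 0.0, -1.0]]
lid 0 [[-1.08, 0.85, 2.42, 2.01, 1.63, -1.69]]
lid 20 [[-1.01, 0.41, 2.5, 2.0, 1.12, -1.35]]
lid 35 [[-0.89, 0.15, 2.46, 1.76, 0.74, -0.92]]
lid 50 [[-0.74, 0.04, 2.34, 1.16, 0.52, -0.19]]
mug 60 0 [[-0.22, 0.81, 2.2, 1.88, 1.53, -1.45]]
mug 60 180 [[-0.22, 0.81, 2.2, 1.88, 1.53, 1.69]]
mug 80 0 [[-0.25, 0.84, 1.98, 1.5, 1.59, -1.25]]
mug 80 180 [[-0.25, 0.84, 1.98, 1.5, 1.59, 1.89]]
mug 100 0 [[-0.2, 0.92, 1.72, 1.24, 1.75, -1.1]]
mug 100 180 [[-0.2, 0.92, 1.72, 1.24, 1.75, 2.04]]
mug 125 0 [[-0.09, 1.05, 1.39, 1.0, 2.0, -1.0]]
mug 125 180 [[-0.09, 1.05, 1.39, 1.0, 2.0, 2.14]]
```

Run:
```python
from kin import *
q=np.array(D[2][0]);
for p,dn in [((410,-150,200),25),((415,-140,150),25),((420,-130,100),25),((425,-130,51),25),((436,-130,51),25),((445,-130,80),25),((455,-130,110),25),((480,-130,150),25),((530,-130,180),25),((570,-130,185),25)]:
    q,e=ik(p,tool(2.7,dn),q);print(p,q.round(2),round(e,4))
```

```text
(410, -150, 200) [-1.04 -0.3   2.51  1.46  0.94 -0.49] 0.0
(415, -140, 150) [-1.01 -0.12  2.52  1.56  0.92 -0.69] 0.0446
(420, -130, 100) [-0.98  0.09  2.52  1.69  0.95 -0.93] 0.0871
(425, -130, 51) [-0.97  0.34  2.52  1.9   1.01 -1.24] 0.0726
(436, -130, 51) [-0.91  0.34  2.52  1.99  0.99 -1.26] 0.0443
(445, -130, 80) [-0.87  0.21  2.52  1.96  0.92 -1.13] 0.0302
(455, -130, 110) [-0.82  0.09  2.52  1.96  0.85 -1.03] 0.0021
(480, -130, 150) [-0.75 -0.02  2.46  1.89  0.75 -0.83] 0.0
(530, -130, 180) [-0.63 -0.01  2.34  1.88  0.64 -0.71] 0.0
(570, -130, 185) [-0.56  0.06  2.25  1.93  0.58 -0.7 ] 0.0
```

>>> move_arm:
  dp:
    - [13, 5, 0]
    - [13, 6, -12]
    - [2, 6, -25]
    - [2, 5, -25]
    - [2, 5, -25]
    - [2, 5, -25]
    - [2, 5, -25]
    - [0, 0, -24]
    - [0, 0, 0]
  rotation:
    - [0, 0, 0.045]
    - [0, 0, 0]
    - [0, 0, 0]
    - [0, 0, 0]
    - [0, 0, 0]
    - [0, 0, 0]
    - [0, 0, 0]
    - [0, 0, 0]
    - [0, 0, 0]
  hand: [0, 0, 0, 0, 0, 0, 0, 0, 0]

```text
clock: 4.9
eef_pos: [435.8, -146.3, 52.8]
eef_rot: [-3.113, -1.126, 0.038]
wrist_force: [-1.2, -0.5, -0.3]
finger_gap: 0.9
finger_force: 0.0
```

>>> move_arm:
  dp:
    - [-6, 0, 0]
    - [0, -20, 0]
    - [0, -20, 0]
    - [0, -18, 0]
    - [0, 0, 0]
    - [0, 0, 0]
  rotation:
    - [0, 0, 0]
    - [0, 0, 0]
    - [0, 0, 0]
    - [0, 0, 0]
    - [0, 0, 0]
    - [0, 0, 0]
  hand: [0, 0, 0, 0, 0, 0]

```text
clock: 5.65
eef_pos: [430.3, -205.5, 54.4]
eef_rot: [-3.123, -1.128, 0.046]
wrist_force: [-1.0, 0.5, -0.4]
finger_gap: 0.6
finger_force: 0.0
```

Run:
```python
from h import *
s=manip.read_state();print(s["clock"],s["joints"].round(4).tolist(),s["eef_pos"].round(1).tolist(),s["eef_rot"].round(4).tolist(),s["wrist_force"])
g=grab("wrist","w2.png")
```

```text
5.65 [-1.0844, 0.3706, 2.413, 1.8029, 1.0116, -1.175] [430.3, -205.5, 54.4] [-3.1233, -1.1278, 0.046] [-1.01196221  0.48034887 -0.39205515]
```

View pics/w2.png

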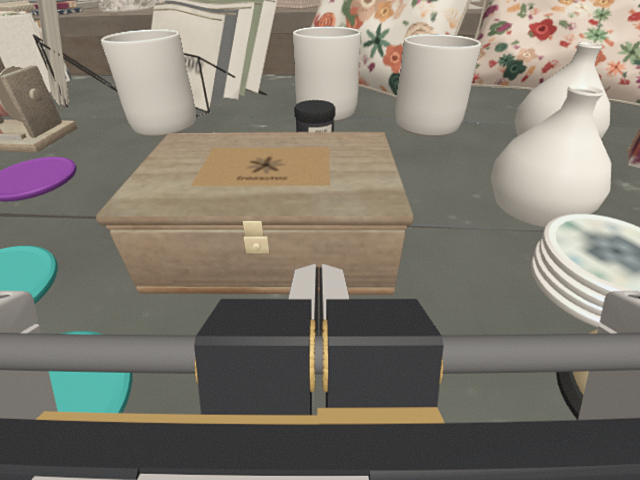

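>>> move_arm:
  dp:
    - [5, 0, 0]
    - [5, 0, 0]
    - [2, 0, 0]
    - [1, 0, 0]
    - [1, 0, 0]
    - [1, 0, 0]
    - [0, 0, 0]
  rotation:
    - [0, 0, 0]
    - [0, 0, 0]
    - [0, 0, 0]
    - [0, 0, 0]
    - [0, 0, 0]
    - [0, 0, 0]
    - [0, 0, 0]
  hand: [0, 0, 0, 0, 0, 0, 0]

```text
clock: 6.58
eef_pos: [445.5, -206.0, 53.9]
eef_rot: [-3.122, -1.127, 0.045]
wrist_force: [1.2, 0.4, -0.4]
finger_gap: 0.8
finger_force: 0.0
```

>>> move_arm:
  dp:
    - [1, 0, 0]
    - [1, 0, 0]
    - [0, 0, 0]
  rotation:
    - [0, 0, 0]
    - [0, 0, 0]
    - [0, 0, 0]
  hand: [0, 0, 0]

```text
clock: 6.95
eef_pos: [447.5, -206.0, 53.9]
eef_rot: [-3.122, -1.127, 0.045]
wrist_force: [0.1, -0.2, -0.3]
finger_gap: 0.5
finger_force: 0.0
```

>>> move_arm:
  dp:
    - [1, 0, 0]
    - [1, 0, 0]
    - [0, 0, 0]
  rotation:
    - [0, 0, 0]
    - [0, 0, 0]
    - [0, 0, 0]
  hand: [0, 0, 0]

```text
clock: 7.32
eef_pos: [449.5, -206.0, 53.9]
eef_rot: [-3.122, -1.127, 0.045]
wrist_force: [0.4, -0.1, 0.1]
finger_gap: 0.1
finger_force: 0.0
```

>>> move_arm:
  dp:
    - [1, 0, 0]
    - [1, 0, 0]
    - [0, 0, 0]
  rotation:
    - [0, 0, 0]
    - [0, 0, 0]
    - [0, 0, 0]
  hand: [0, 0, 0]

```text
clock: 7.7
eef_pos: [451.5, -206.0, 53.9]
eef_rot: [-3.122, -1.127, 0.045]
wrist_force: [0.3, 0.8, 1.1]
finger_gap: 0.5
finger_force: 0.0
```

>>> move_arm:
  dp:
    - [1, 0, 0]
    - [0, 0, 0]
  rotation:
    - [0, 0, 0]
    - [0, 0, 0]
  hand: [0, 0]

```text
clock: 7.95
eef_pos: [452.5, -206.0, 53.9]
eef_rot: [-3.122, -1.127, 0.045]
wrist_force: [0.2, -0.3, 0.4]
finger_gap: 0.8
finger_force: 0.0
```

Run:
```python
from h import *
g=grab("wrist"); cv2.imwrite("pics/w3.png",cv2.resize(g["bgr"][160:320,200:440],None,fx=3,fy=3))
```

```text
(no output)
```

View pics/w3.png

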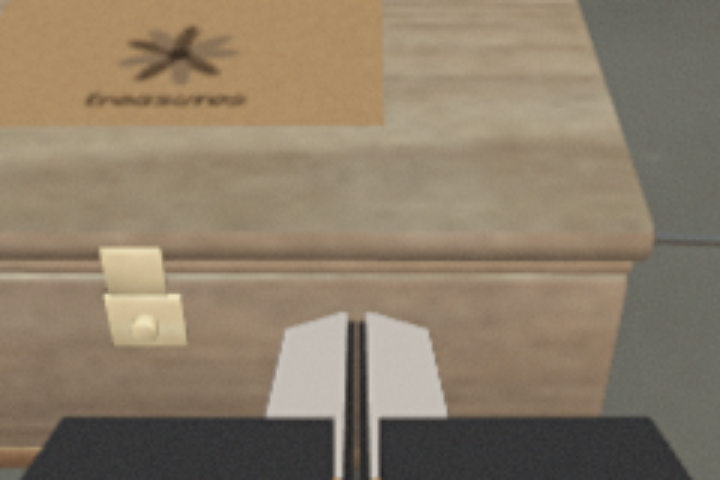

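Run:
```python
from h import *
c=grab("wrist")
f=lambda x,y:[200+x/3-.33,160+y/3-.33]
print(onz(c,[f(357,260),f(20,258),f(640,258)],68).round(1), onz(c,[f(357,273),f(20,273)],63).round(1))
s=manip.read_state();R=Ro.from_euler('xyz',s["eef_rot"]).as_matrix();t=s["eef_pos"]
print((proj(c,[t,t+8*R[:,0],t-8*R[:,0]])-[200,160])*3)
print(t+8*R[:,0])
```

```text
[[ 451.7 -205.7   68. ]
 [ 448.6 -137.8   68. ]
 [ 455.3 -262.2   68. ]] [[ 453.5 -205.6   63. ]
 [ 449.7 -136.4   63. ]]
[[357.81893184 308.44637871]
 [357.87916956 271.44610497]
 [357.75947748 344.81414584]]
[ 455.87419862 -205.79794309   61.1195927 ]
```

>>> move_arm:
  dp:
    - [0, 0, 4]
    - [0, 0, 3]
    - [1, 0, 0]
    - [0, 0, 0]
  rotation:
    - [0, 0, 0]
    - [0, 0, 0]
    - [0, 0, 0]
    - [0, 0, 0]
  hand: [0, 0, 0, 0]

```text
clock: 8.55
eef_pos: [453.5, -206.0, 61.0]
eef_rot: [-3.123, -1.128, 0.045]
wrist_force: [0.2, -0.1, 0.5]
finger_gap: 0.4
finger_force: 0.0
```

>>> move_arm:
  dp:
    - [1, 0, 0]
    - [0, 0, 0]
  rotation:
    - [0, 0, 0]
    - [0, 0, 0]
  hand: [0, 0]

```text
clock: 8.8
eef_pos: [454.5, -205.9, 60.8]
eef_rot: [-3.122, -1.127, 0.044]
wrist_force: [0.1, -0.7, -1.3]
finger_gap: 0.5
finger_force: 0.0
```

>>> move_arm:
  dp:
    - [0, 0, 2]
    - [0, 0, 2]
    - [0, 0, 0]
  rotation:
    - [0, 0, 0]
    - [0, 0, 0]
    - [0, 0, 0]
  hand: [0, 0, 0]

```text
clock: 9.18
eef_pos: [454.5, -206.1, 65.1]
eef_rot: [-3.123, -1.128, 0.046]
wrist_force: [0.8, 0.4, -0.1]
finger_gap: 0.2
finger_force: 0.0
```

>>> move_arm:
  dp:
    - [0, 0, 2]
    - [0, 0, 2]
    - [0, 0, 2]
    - [0, 0, 0]
  rotation:
    - [0, 0, 0]
    - [0, 0, 0]
    - [0, 0, 0]
    - [0, 0, 0]
  hand: [0, 0, 0, 0]

```text
clock: 9.68
eef_pos: [454.5, -206.0, 71.1]
eef_rot: [-3.123, -1.128, 0.046]
wrist_force: [0.6, 0.7, 1.2]
finger_gap: 0.9
finger_force: 0.0
```

>>> move_arm:
  dp:
    - [0, 0, 2]
    - [0, 0, 2]
    - [0, 0, 0]
  rotation:
    - [0, 0, 0]
    - [0, 0, 0]
    - [0, 0, 0]
  hand: [0, 0, 0]

```text
clock: 10.05
eef_pos: [454.5, -206.0, 75.1]
eef_rot: [-3.123, -1.128, 0.045]
wrist_force: [0.4, -0.8, 0.5]
finger_gap: 0.6
finger_force: 0.0
```

Run:
```python
from h import *
g=grab("wrist"); cv2.imwrite("pics/w4.png",cv2.resize(g["bgr"][120:320,180:440],None,fx=3,fy=3))
```

```text
(no output)
```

View pics/w4.png

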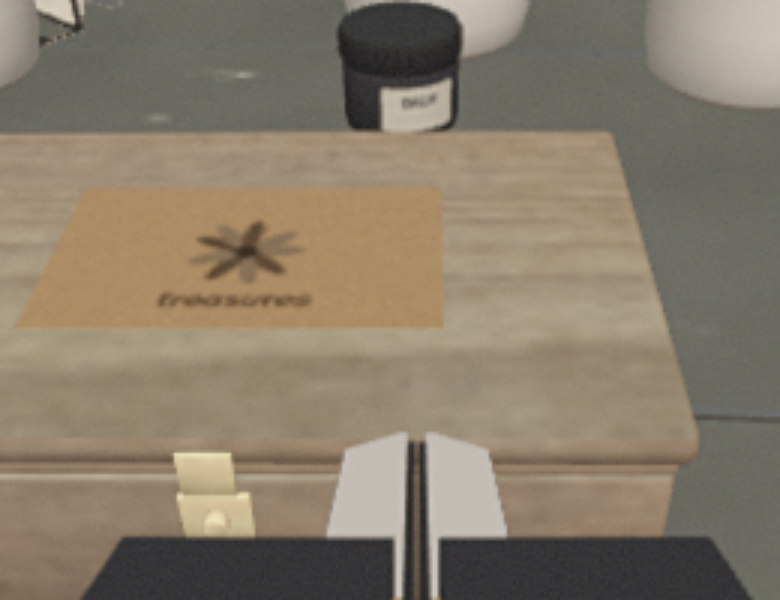

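>>> move_arm:
  dp:
    - [-2, 0, 0]
    - [0, 0, -8]
    - [0, 0, -7]
    - [4, 0, 0]
    - [0, 0, 0]
  rotation:
    - [0, 0, 0]
    - [0, 0, 0]
    - [0, 0, 0]
    - [0, 0, 0]
    - [0, 0, 0]
  hand: [0, 0, 0, 0, 0]

```text
clock: 10.72
eef_pos: [456.7, -205.9, 59.8]
eef_rot: [-3.122, -1.127, 0.045]
wrist_force: [0.3, -0.5, 0.4]
finger_gap: 0.5
finger_force: 0.0
```

>>> move_arm:
  dp:
    - [1, 0, 0]
    - [0, 0, 0]
  rotation:
    - [0, 0, 0]
    - [0, 0, 0]
  hand: [0, 0]

```text
clock: 10.98
eef_pos: [457.5, -206.0, 60.1]
eef_rot: [-3.123, -1.128, 0.046]
wrist_force: [-1.4, 1.1, -0.3]
finger_gap: 0.3
finger_force: 0.0
```

>>> move_arm:
  dp:
    - [1, 0, 0]
    - [0, 0, 0]
  rotation:
    - [0, 0, 0]
    - [0, 0, 0]
  hand: [0, 0]

```text
clock: 11.22
eef_pos: [458.5, -206.0, 60.0]
eef_rot: [-3.122, -1.128, 0.045]
wrist_force: [0.1, 0.8, 0.9]
finger_gap: 0.6
finger_force: 0.0
```

>>> move_arm:
  dp:
    - [1, 0, 0]
    - [0, 0, 3]
    - [0, 0, 3]
    - [0, 0, 3]
    - [0, 0, 0]
  rotation:
    - [0, 0, 0]
    - [0, 0, 0]
    - [0, 0, 0]
    - [0, 0, 0]
    - [0, 0, 0]
  hand: [0, 0, 0, 0, 0]

```text
clock: 11.85
eef_pos: [459.5, -206.1, 69.2]
eef_rot: [-3.123, -1.128, 0.046]
wrist_force: [0.5, 0.6, -0.5]
finger_gap: 0.1
finger_force: 0.0
```

Run:
```python
from h import *
f=[manip.read_state()["wrist_force"]]
g=grab("wrist");f.append(manip.read_state()["wrist_force"]);t=grab("wrist");f.append(manip.read_state()["wrist_force"])
print(np.round(f,1)); cv2.imwrite("pics/w5.png",cv2.resize(g["bgr"][120:320,180:440],None,fx=3,fy=3))
```

```text
[[ 0.5  0.6 -0.5]
 [-0.4 -0.3  0.2]
 [-0.3  0.1  0.1]]
```

View pics/w5.png

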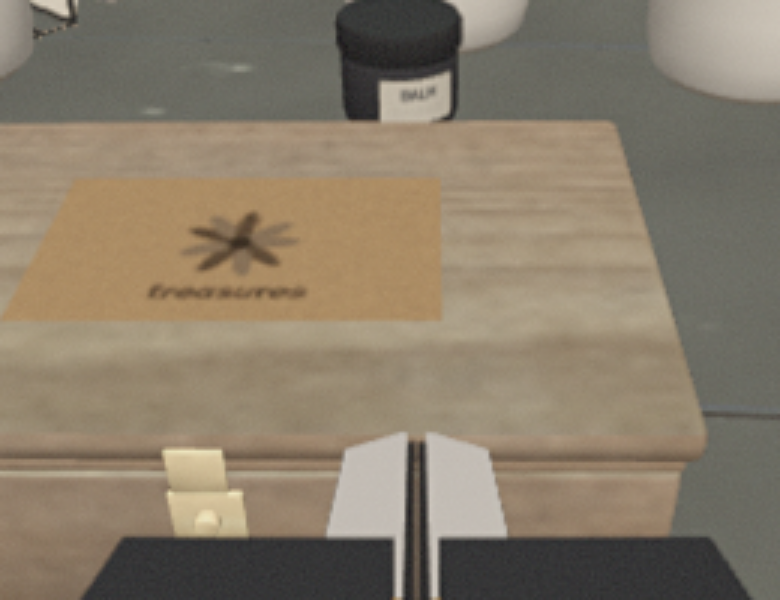

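Run:
```python
from h import *
c=grab("wrist")
f=lambda x,y:[180+x/3-.33,120+y/3-.33]
print("edge68",onz(c,[f(100,460),f(600,460)],68).round(1).tolist(),"wall63",onz(c,[f(100,472),f(600,468)],63).round(1).tolist(),"rear corner77",onz(c,[f(613,122)],77).round(1),"tip",onz(c,[f(407,433),f(427,433)],69).round(1).tolist())
s=manip.read_state();R=Ro.from_euler('xyz',s["eef_rot"]).as_matrix();t=s["eef_pos"]
print(((proj(c,[t,t+8*R[:,0],t-8*R[:,0]])-[180,120])*3).round(0).tolist())
g=grab("top");print(proj(g,[[447,-161,77],t]))
w=((cv2.cvtColor(g["bgr"],cv2.COLOR_BGR2HSV)))
P=onz(g,[[307,282],[404,278]],68);print(P)
```

```text
edge68 [[447.7, -141.4, 68.0], [453.4, -243.2, 68.0]] wall63 [[449.1, -140.0, 63.0], [456.1, -243.9, 63.0]] rear corner77 [[ 587.6 -256.1   77. ]] tip [[458.2, -203.6, 69.0], [458.4, -207.8, 69.0]]
[[418.0, 429.0], [418.0, 392.0], [418.0, 465.0]]
[[353.46667223 280.26286293]
 [374.67673327 274.70156394]]
[[ 443.39315668  -64.26943238   68.        ]
 [ 452.80661918 -267.91963631   68.        ]]
```

>>> move_arm:
  dp:
    - [-3, 0, 0]
    - [0, 0, -9]
    - [0, 0, -8]
    - [4, 0, 0]
    - [1, 0, 0]
    - [0, 0, 0]
  rotation:
    - [0, 0, 0]
    - [0, 0, 0]
    - [0, 0, 0]
    - [0, 0, 0]
    - [0, 0, 0]
    - [0, 0, 0]
  hand: [0, 0, 0, 0, 0, 0]

```text
clock: 12.8
eef_pos: [461.6, -205.9, 52.0]
eef_rot: [-3.123, -1.128, 0.046]
wrist_force: [0.0, 0.3, -0.3]
finger_gap: 0.4
finger_force: 0.0
```

>>> move_arm:
  dp:
    - [1, 0, 0]
    - [0, 0, 0]
  rotation:
    - [0, 0, 0]
    - [0, 0, 0]
  hand: [0, 0]

```text
clock: 13.05
eef_pos: [462.5, -206.0, 52.0]
eef_rot: [-3.123, -1.128, 0.045]
wrist_force: [-1.0, 0.2, 0.9]
finger_gap: 0.3
finger_force: 0.0
```

>>> move_arm:
  dp:
    - [1, 0, 0]
    - [0, 0, 0]
  rotation:
    - [0, 0, 0]
    - [0, 0, 0]
  hand: [0, 0]

```text
clock: 13.3
eef_pos: [463.5, -206.0, 51.9]
eef_rot: [-3.122, -1.128, 0.045]
wrist_force: [0.3, 0.4, -0.3]
finger_gap: 0.5
finger_force: 0.0
```

>>> move_arm:
  dp:
    - [1, 0, 0]
    - [0, 0, 0]
  rotation:
    - [0, 0, 0]
    - [0, 0, 0]
  hand: [0, 0]

```text
clock: 13.55
eef_pos: [464.5, -206.0, 51.9]
eef_rot: [-3.122, -1.127, 0.045]
wrist_force: [-0.2, -0.4, -0.6]
finger_gap: 0.5
finger_force: 0.0
```

Run:
```python
from h import *
base=grab("wrist","w6.png")
def cam(t,e):
    c=dict(base);M=np.eye(4);M[:3,:3]=Ro.from_euler('xyz',e).as_matrix();M[:3,3]=t
    W=np.linalg.inv(M@np.array(c["mount"]));c["R"]=W[:3,:3];c["t"]=W[:3,3];return c
c1=cam([378.83,-159.32,245.92],[3.14088,-.30474,.00034]);c2=cam([430.3,-205.5,54.4],[-3.1233,-1.1278,.046])
i1=cv2.imread("pics/w1.png",0);i2=cv2.imread("pics/w2.png",0);i3=cv2.cvtColor(base["bgr"],6);T=grab("top");S=grab("scene")
def tri(L):
    A=np.zeros((3,3));b=np.zeros(3)
    for c,p in L:
        o,d=ray(c,p);d=d[0]/np.linalg.norm(d[0]);Q=np.eye(3)-np.outer(d,d);A+=Q;b+=Q@o
    X=np.linalg.solve(A,b);return X,[(proj(c,X)[0]-p).round(1).tolist() for c,p in L]
# well-defined points: label corners; detect label (tan) quad in each
def quad(im):
    h=cv2.cvtColor(im,cv2.COLOR_BGR2HSV);m=cv2.inRange(h,(10,95,90),(22,255,255));m=cv2.morphologyEx(m,3,np.ones((9,9)))
    k=max(cv2.findContours(m,0,1)[0],key=cv2.contourArea);k=cv2.convexHull(k)
    q=cv2.approxPolyDP(k,.03*cv2.arcLength(k,True),True).reshape(-1,2).astype(float);return q
for n,im in(("w1",cv2.imread("pics/w1.png")),("w2",cv2.imread("pics/w2.png")),("now",base["bgr"]),("top",T["bgr"])):
    q=quad(im[:320] if n!="top" else im[:300]) if n!="top" else quad(im[200:290,300:410])+[300,200];print(n,q.tolist())
fl=tri([(c1,[229.9,205.4]),(c2,[99,217])]);fr=tri([(c1,[411.6,196.5]),(c2,[411,218])]);print(fl,fr)
print(np.linalg.norm(fl[0]-fr[0]))
```

```text
w1 [[359.0, 112.0], [360.0, 162.0], [276.0, 167.0], [274.0, 116.0]]
w2 [[328.0, 148.0], [329.0, 184.0], [192.0, 185.0], [213.0, 148.0]]
now [[326.0, 163.0], [326.0, 208.0], [172.0, 209.0], [198.0, 164.0]]
top [[377.0, 231.0], [377.0, 260.0], [331.0, 262.0], [330.0, 232.0]]
(array([444.05940383, -59.84551175,  74.22758712]), [[0.6, -0.5], [-1.5, 0.3]]) (array([ 453.94861493, -263.4877256 ,   74.29644926]), [[-0.8, -0.0], [1.5, -0.2]])
203.88220250389222
```

Run:
```python
from h import *
c=grab("wrist");s=manip.read_state();R=Ro.from_euler('xyz',s["eef_rot"]).as_matrix();t=s["eef_pos"]
for k in(0,4,8,12,16,20): print(k,[proj(c,[t+x*R[:,0]-k*R[:,2]])[0].round(1).tolist() for x in(8,5)])
print("tip row expected 264.0 (120+433/3-.3)")
P=onz(c,[[326,163],[326,208],[172,209],[198,164]],77);print(P.round(1).tolist())
M=np.eye(4);M[:3,:3]=Ro.from_euler('xyz',[-3.1233,-1.1278,.046]).as_matrix();M[:3,3]=[430.3,-205.5,54.4]
W=np.linalg.inv(M@np.array(c["mount"]));c["R"]=W[:3,:3];c["t"]=W[:3,3]
print(onz(c,[[328,148],[329,184],[192,185],[213,148]],77).round(1).tolist())
```

```text
0 [[319.4, 250.4], [319.4, 255.0]]
4 [[319.4, 252.1], [319.4, 256.8]]
8 [[319.4, 253.9], [319.4, 258.7]]
12 [[319.5, 255.8], [319.5, 260.7]]
16 [[319.5, 257.7], [319.5, 262.7]]
20 [[319.5, 259.7], [319.5, 264.8]]
tip row expected 264.0 (120+433/3-.3)
[[550.7, -206.1, 77.0], [488.5, -208.9, 77.0], [482.5, -110.6, 77.0], [544.7, -106.7, 77.0]]
[[549.6, -205.8, 77.0], [488.9, -209.0, 77.0], [482.9, -110.6, 77.0], [545.5, -107.1, 77.0]]
```

View pics/w6.png

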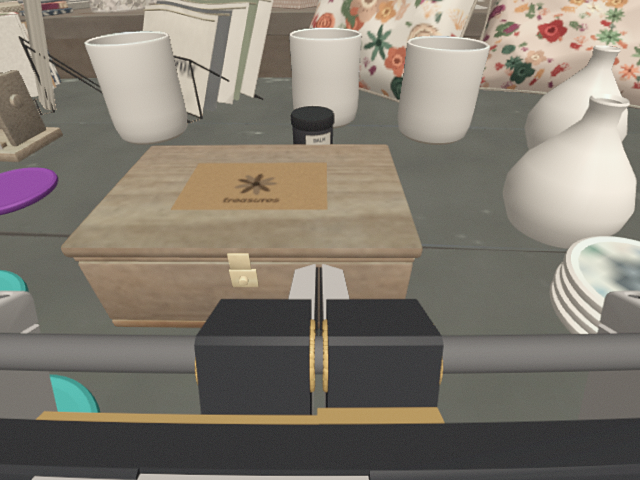

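>>> move_arm:
  dp:
    - [0, 0, -6]
    - [1, 0, 0]
    - [1, 0, 0]
    - [0, 0, 0]
  rotation:
    - [0, 0, 0]
    - [0, 0, 0]
    - [0, 0, 0]
    - [0, 0, 0]
  hand: [0, 0, 0, 0]

```text
clock: 14.25
eef_pos: [466.5, -206.0, 46.0]
eef_rot: [-3.122, -1.128, 0.045]
wrist_force: [-0.3, -0.2, 0.1]
finger_gap: 0.3
finger_force: 0.0
```

>>> move_arm:
  dp:
    - [1, 0, 0]
    - [1, 0, 0]
    - [0, 0, 0]
  rotation:
    - [0, 0, 0]
    - [0, 0, 0]
    - [0, 0, 0]
  hand: [0, 0, 0]

```text
clock: 14.62
eef_pos: [468.5, -206.0, 45.9]
eef_rot: [-3.122, -1.128, 0.045]
wrist_force: [0.3, -0.2, -0.4]
finger_gap: 0.1
finger_force: 0.0
```

>>> move_arm:
  dp:
    - [1, 0, 0]
    - [1, 0, 0]
    - [0, 0, 0]
  rotation:
    - [0, 0, 0]
    - [0, 0, 0]
    - [0, 0, 0]
  hand: [0, 0, 0]

```text
clock: 15.0
eef_pos: [470.5, -206.0, 45.9]
eef_rot: [-3.122, -1.128, 0.045]
wrist_force: [-0.4, 0.4, -0.1]
finger_gap: 0.4
finger_force: 0.0
```

Run:
```python
from h import *
g=grab("scene");s=manip.read_state();t=s["eef_pos"];R=Ro.from_euler('xyz',s["eef_rot"]).as_matrix()
print(s["clock"],proj(g,[t,t-20*R[:,2],t-40*R[:,2],[451,-205,68]]).round(1).tolist())
cv2.imwrite("pics/s1.png",cv2.resize(g["bgr"][200:350,250:400],(750,600)[::-1] if 0 else (600,600),interpolation=cv2.INTER_CUBIC))
```

```text
15.05 [[337.2, 304.4], [331.5, 305.5], [325.6, 306.7], [330.5, 300.8]]
```

View pics/s1.png

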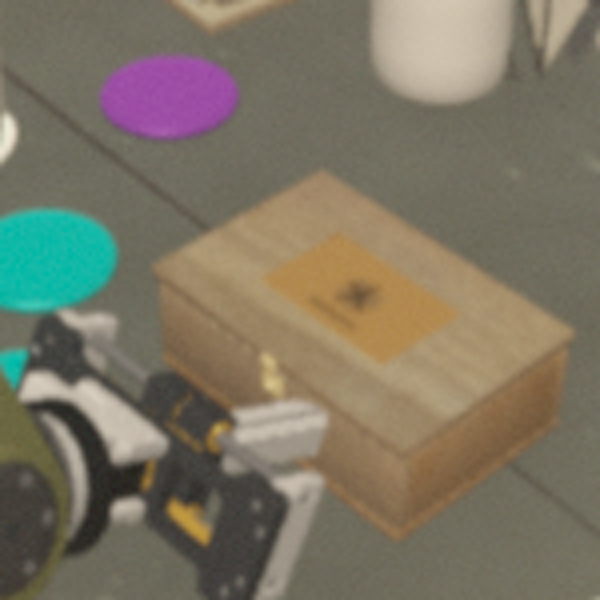

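>>> move_arm:
  dp:
    - [1, 0, 0]
    - [1, 0, 0]
    - [0, 0, 0]
  rotation:
    - [0, 0, 0]
    - [0, 0, 0]
    - [0, 0, 0]
  hand: [0, 0, 0]

```text
clock: 15.42
eef_pos: [472.5, -206.0, 45.9]
eef_rot: [-3.122, -1.127, 0.045]
wrist_force: [-1.4, -0.8, -0.3]
finger_gap: 0.5
finger_force: 0.0
```

>>> move_arm:
  dp:
    - [1, 0, 0]
    - [1, 0, 0]
    - [0, 0, 0]
  rotation:
    - [0, 0, 0]
    - [0, 0, 0]
    - [0, 0, 0]
  hand: [0, 0, 0]

```text
clock: 15.8
eef_pos: [474.5, -206.0, 45.9]
eef_rot: [-3.122, -1.127, 0.045]
wrist_force: [-0.2, 0.0, 0.1]
finger_gap: 0.6
finger_force: 0.0
```

>>> move_arm:
  dp:
    - [1, 0, 0]
    - [1, 0, 0]
    - [0, 0, 0]
  rotation:
    - [0, 0, 0]
    - [0, 0, 0]
    - [0, 0, 0]
  hand: [0, 0, 0]

```text
clock: 16.18
eef_pos: [476.4, -205.9, 45.7]
eef_rot: [-3.122, -1.127, 0.044]
wrist_force: [-1.1, -0.1, -1.8]
finger_gap: -0.2
finger_force: 0.9
```

>>> move_arm:
  dp:
    - [0, 0, 0]
  rotation:
    - [0, 0, 0]
  hand: [0]

```text
clock: 16.3
eef_pos: [476.4, -205.9, 45.8]
eef_rot: [-3.122, -1.127, 0.044]
wrist_force: [-2.1, 0.1, -1.5]
finger_gap: 0.9
finger_force: 1.0
```

Run:
```python
from h import *
f=[]
for i in range(3):
    s=manip.read_state();f.append(s["wrist_force"]);g=grab("wrist")
print(np.round(f,1).tolist(),s["finger_force"])
h=cv2.cvtColor(g["bgr"],cv2.COLOR_BGR2HSV);m=cv2.inRange(h,(10,95,90),(22,255,255));m[300:]=0;m=cv2.morphologyEx(m,3,np.ones((9,9)))
k=cv2.convexHull(max(cv2.findContours(m,0,1)[0],key=cv2.contourArea));q=cv2.approxPolyDP(k,.03*cv2.arcLength(k,True),True).reshape(-1,2)
print(q.tolist(),onz(g,q.astype(float),77).round(1).tolist())
```

```text
[[-2.1, 0.1, -1.5], [-2.1, 0.1, -1.0], [-1.6, -0.1, -1.0]] 0.9744488261640072
[[325, 163], [325, 211], [161, 211], [192, 163]] [[550.6, -205.9, 77.0], [488.2, -208.8, 77.0], [483.3, -109.8, 77.0], [546.4, -106.9, 77.0]]
```

>>> move_arm:
  dp:
    - [0, 0, 2]
    - [0, 0, 2]
    - [0, 0, 3]
    - [0, 0, 3]
    - [0, 0, 0]
  rotation:
    - [0, 0, 0]
    - [0, 0, 0]
    - [0, 0, 0]
    - [0, 0, 0]
    - [0, 0, 0]
  hand: [0, 0, 0, 0, 0]

```text
clock: 17.08
eef_pos: [476.6, -206.0, 56.3]
eef_rot: [-3.123, -1.128, 0.046]
wrist_force: [0.4, 0.5, -0.4]
finger_gap: 0.4
finger_force: 0.1
```

```bash
cat > lab.py <<'E'
from h import *
def label(n="wrist"):
    f=[]
    for i in range(2): f.append(manip.read_state()["wrist_force"]);g=grab(n)
    h=cv2.cvtColor(g["bgr"],cv2.COLOR_BGR2HSV);m=cv2.inRange(h,(10,95,90),(22,255,255));m[300:]=0;m=cv2.morphologyEx(m,3,np.ones((9,9)))
    k=cv2.convexHull(max(cv2.findContours(m,0,1)[0],key=cv2.contourArea));q=cv2.approxPolyDP(k,.03*cv2.arcLength(k,True),True).reshape(-1,2)
    s=manip.read_state();print(s["clock"],s["eef_pos"].round(1),np.round(f,1).tolist(),s["finger_force"]);print(q.tolist(),onz(g,q.astype(float),77).round(1).tolist())
    return g,q
E
python3 -c "from lab import *;label()"
```

```text
17.175 [ 476.5 -206.    56.1] [[0.4, 0.5, -0.4], [-0.4, 0.1, 0.1]] 0.0
[[325, 172], [325, 214], [163, 214], [194, 172]] [[556.4, -205.7, 77.0], [500.2, -208.4, 77.0], [494.8, -103.4, 77.0], [551.9, -104.3, 77.0]]
```

>>> move_arm:
  dp:
    - [0, 0, 6]
    - [1, 0, 7]
    - [2, 0, 7]
    - [2, 0, 7]
    - [2, 0, 6]
    - [0, 0, 0]
  rotation:
    - [0, 0, 0]
    - [0, 0, 0]
    - [0, 0, 0]
    - [0, 0, 0]
    - [0, 0, 0]
    - [0, 0, 0]
  hand: [0, 0, 0, 0, 0, 0]

```text
clock: 17.92
eef_pos: [483.8, -206.1, 89.6]
eef_rot: [-3.124, -1.128, 0.047]
wrist_force: [0.6, -0.2, -0.1]
finger_gap: 0.1
finger_force: 0.0
```

```bash
python3 -c "from lab import *;label()"
```

```text
18.025 [ 483.6 -206.1   89.1] [[0.6, -0.2, -0.1], [-0.8, 0.1, -0.2]] 0.0
[[325, 203], [321, 225], [168, 225], [200, 200]] [[571.1, -205.6, 77.0], [539.9, -204.0, 77.0], [533.7, -84.6, 77.0], [570.5, -98.1, 77.0]]
```

```bash
cat >> lab.py <<'E'
def phi(g,q):
    from scipy.optimize import minimize_scalar
    qs=q[np.argsort(q[:,1])];near=qs[2:].mean(0)[1];far=qs[:2].mean(0)[1]
    def P(f,r): return np.array([589-r*np.cos(f)+14*np.sin(f),-157,63+r*np.sin(f)+14*np.cos(f)])
    e=lambda f:(proj(g,[P(f,103.5)])[0][1]-near)**2+(proj(g,[P(f,41.5)])[0][1]-far)**2
    F=np.linspace(-.1,1.8,400);v=[e(x) for x in F];i=np.argmin(v);print("phi",F[i],v[i]**.5)
E
python3 -c "from lab import *;phi(*label())"
```

```text
18.125 [ 483.4 -206.1   88.8] [[-0.4, -0.7, 0.1], [-0.8, 1.0, 0.7]] 0.0
[[325, 203], [324, 224], [167, 224], [199, 200]] [[570.3, -205.6, 77.0], [540.6, -206.2, 77.0], [534.3, -83.5, 77.0], [569.7, -97.4, 77.0]]
phi 0.3142857142857143 1.892747626870738
```

>>> move_arm:
  dp:
    - [-1, 0, -8]
    - [0, 0, -8]
    - [7, 0, 0]
    - [7, 0, 0]
    - [7, 0, 0]
    - [0, 0, 5]
    - [0, 0, 5]
    - [0, 0, 6]
    - [4, 0, 7]
    - [4, 0, 7]
  rotation:
    - [0, 0, 0]
    - [0, 0, 0]
    - [0, 0, 0]
    - [0, 0, 0]
    - [0, 0, 0]
    - [0, 0, 0]
    - [0, 0, 0]
    - [0, 0, 0]
    - [0, 0, 0]
    - [0, 0, 0]
  hand: [0, 0, 0, 0, 0, 0, 0, 0, 0, 0]

```text
clock: 19.38
eef_pos: [511.7, -206.1, 103.5]
eef_rot: [-3.123, -1.128, 0.045]
wrist_force: [-1.7, 1.0, -0.6]
finger_gap: 0.3
finger_force: 0.7
```

```bash
python3 -c "from lab import *;phi(*label())"
```

```text
19.475 [ 512.  -206.2  104. ] [[-1.7, 1.0, -0.6], [-0.4, 0.4, 0.9]] 0.0
[[322, 226], [155, 235]] [[587.4, -203.8, 77.0], [567.7, -67.1, 77.0]]
phi -0.1 nanlab.py:11: RuntimeWarning: Mean of empty slice.
  qs=q[np.argsort(q[:,1])];near=qs[2:].mean(0)[1];far=qs[:2].mean(0)[1]
  ret = um.true_divide(
```

Lid is at 0.31 as predicted and the geometry model works; continue along the arc.

>>> move_arm:
  dp:
    - [7, 0, 10]
    - [8, 0, 9]
    - [8, 0, 9]
    - [9, 0, 7]
    - [10, 0, 6]
    - [10, 0, 5]
    - [10, 0, 4]
    - [11, 0, 3]
    - [11, 0, 2]
    - [11, 0, 1]
  rotation:
    - [0, 0, 0]
    - [0, 0, 0]
    - [0, 0, 0]
    - [0, 0, 0]
    - [0, 0, 0]
    - [0, 0, 0]
    - [0, 0, 0]
    - [0, 0, 0]
    - [0, 0, 0]
    - [0, 0, 0]
  hand: [0, 0, 0, 0, 0, 0, 0, 0, 0, 0]

```text
clock: 20.72
eef_pos: [607.2, -206.0, 159.0]
eef_rot: [-3.122, -1.128, 0.045]
wrist_force: [-0.9, 0.4, 0.7]
finger_gap: 0.2
finger_force: 0.6
```

>>> move_arm:
  dp:
    - [6, 0, 0]
    - [6, 0, 0]
    - [4, 0, 0]
    - [0, 0, 0]
  rotation:
    - [0, 0, 0]
    - [0, 0, 0]
    - [0, 0, 0]
    - [0, 0, 0]
  hand: [0, 0, 0, 0]

```text
clock: 21.22
eef_pos: [622.5, -206.0, 158.8]
eef_rot: [-3.122, -1.127, 0.045]
wrist_force: [0.0, -0.7, -0.4]
finger_gap: 0.3
finger_force: 0.0
```

Run:
```python
from h import *
s=manip.read_state();print(s["clock"],s["joints"].round(3),s["eef_pos"],s["wrist_force"])
g=grab("top","t2.png");P=lambda f,r,y:[588-r*np.cos(f)+14*np.sin(f),y,63+r*np.sin(f)+14*np.cos(f)]
for f in(1.3,1.5,1.6,1.7):print(f,proj(g,[P(f,140,-60),P(f,140,-265)]).round(0).tolist())
```

```text
21.225 [-0.655  0.291  2.047  1.836  0.666 -0.684] [ 622.54143417 -205.98836665  158.79819051] [ 0.00949492 -0.72216085 -0.42866998]
1.3 [[304.0, 214.0], [412.0, 215.0]]
1.5 [[304.0, 199.0], [412.0, 200.0]]
1.6 [[304.0, 192.0], [411.0, 193.0]]
1.7 [[304.0, 185.0], [411.0, 186.0]]
```

>>> move_arm:
  dp:
    - [-25, 0, 0]
    - [-40, 0, 5]
    - [-50, 10, 20]
    - [-40, 30, 40]
    - [0, 40, 40]
    - [0, 40, 0]
  rotation:
    - [0, 0, 0]
    - [0, 0, 0]
    - [0, 0, 0]
    - [0, 0, 0]
    - [0, 0, 0]
    - [0, 0, 0]
  hand: [0, 0, 0, 1, 1, 1]

```text
clock: 22.02
eef_pos: [473.1, -90.4, 263.0]
eef_rot: [-3.13, -1.134, 0.05]
wrist_force: [0.0, -0.1, 0.1]
finger_gap: 27.2
finger_force: 0.0
```

Run:
```python
from h import *
s=manip.read_state();print(s["clock"],s["joints"].round(3),s["eef_pos"],s["finger_gap"])
w=cv2.imread("pics/w6.png");g=cv2.cvtColor(w,6)
for r in(266,270,274,278,282,290,296):
    a=w[r,270:370].astype(int);l=np.where((a.min(1)>150))[0];print(r,(l.min()+270,l.max()+270) if len(l) else None)
c=grab("wrist","w7.png");print(c["fx"],c["cx"],c["cy"])
im=c["bgr"];h=cv2.cvtColor(im,cv2.COLOR_BGR2HSV)
# dark jar
t=grab("top","t3.png");im=t["bgr"]
for col in(310,325,340,355,370,385,400):
    print(col,[im[r,col].tolist() for r in range(170,290,8)])
```

```text
22.025 [-0.651 -0.4    2.396  1.399  0.646 -0.132] [473.09311485 -90.4193995  262.97448998] 27.192677622032956
266 (np.int64(306), np.int64(331))
270 (np.int64(295), np.int64(342))
274 (np.int64(294), np.int64(343))
278 (np.int64(293), np.int64(344))
282 (np.int64(292), np.int64(345))
290 (np.int64(291), np.int64(346))
296 (np.int64(289), np.int64(348))
351.9118191808345 318.35460271768983 237.7896823156385
310 [[77, 82, 81], [76, 81, 80], [77, 81, 81], [80, 98, 110], [64, 85, 104], [47, 59, 70], [85, 115, 137], [89, 97, 90], [85, 97, 95], [82, 92, 94], [88, 102, 109], [88, 107, 118], [93, 112, 122], [138, 154, 164], [151, 167, 177]]
325 [[75, 80, 79], [76, 80, 80], [76, 80, 80], [82, 107, 121], [58, 76, 94], [45, 57, 69], [91, 122, 145], [92, 97, 83], [94, 97, 82], [96, 99, 83], [95, 98, 83], [97, 98, 83], [98, 98, 83], [99, 98, 82], [75, 80, 83]]
340 [[78, 82, 81], [77, 82, 81], [76, 80, 80], [94, 122, 138], [52, 70, 87], [49, 65, 79], [94, 125, 149], [93, 98, 83], [93, 97, 82], [95, 98, 83], [97, 98, 83], [98, 98, 83], [98, 98, 83], [96, 97, 86], [79, 82, 81]]
355 [[78, 82, 81], [
[... 169 characters left out ...]
], [93, 100, 99], [85, 95, 98]]
370 [[76, 80, 80], [76, 80, 80], [74, 77, 77], [93, 118, 136], [52, 69, 87], [71, 98, 117], [80, 105, 127], [94, 97, 82], [95, 98, 82], [97, 98, 84], [48, 46, 45], [39, 40, 40], [98, 97, 82], [92, 108, 117], [82, 84, 83]]
385 [[76, 80, 79], [75, 80, 79], [77, 80, 80], [93, 117, 136], [53, 70, 87], [73, 99, 120], [66, 90, 113], [93, 97, 83], [95, 97, 82], [48, 48, 46], [49, 47, 46], [50, 48, 46], [90, 90, 77], [91, 115, 130], [82, 83, 81]]
400 [[74, 78, 78], [76, 80, 80], [78, 82, 82], [89, 115, 133], [48, 68, 88], [76, 79, 82], [77, 80, 82], [77, 83, 87], [78, 88, 94], [81, 98, 113], [83, 105, 123], [82, 107, 129], [88, 116, 140], [94, 123, 142], [81, 82, 80]]
```

Run:
```python
from kin import *
q=np.array([-0.651,-0.4,2.396,1.399,0.646,-0.132])
G=np.array([465,210,66.])
for az,dn,back,up in [(3,25,None,(473,-90,263)),(30,22,None,(450,-60,240)),(60,20,None,(450,-20,220)),(90,20,None,(470,0,200)),(105,20,None,(490,30,150)),(105,20,60,0),(105,20,0,0),(105,20,-40,0)]:
    R=tool(az,dn);zt=R.as_matrix()[:,2]
    p=np.array(up,float) if back is None else G-back*zt*[1,1,0]/np.linalg.norm(zt[:2])+0
    q,e=ik(p,R,q);print(az,p.round(0),q.round(2),round(e,4),R.as_euler('xyz').round(3),R.as_rotvec().round(3))
```

```text
3 [473. -90. 263.] [-0.64 -0.41  2.4   1.4   0.63 -0.13] 0.0 [ 3.142 -1.134  0.052] [-2.625 -0.069 -1.672]
30 [450. -60. 240.] [-0.89 -0.14  2.31  1.33  1.23 -0.53] 0.0 [ 3.142 -1.187  0.524] [-2.307 -0.618 -1.556]
60 [450. -20. 220.] [-0.8   0.2   2.06  1.13  1.55 -0.73] 0.0 [ 3.142 -1.222  1.047] [-1.896 -1.094 -1.327]
90 [470.   0. 200.] [-0.61  0.5   1.68  0.92  1.82 -0.8 ] 0.0 [ 3.142 -1.222  1.571] [-1.462 -1.462 -1.023]
105 [490.  30. 150.] [-0.47  0.7   1.5   0.83  1.88 -0.88] 0.0 [-3.142 -1.222  1.833] [-1.23  -1.603 -0.861]
105 [481. 152.  66.] [-0.28  0.77  1.64  0.94  1.64 -0.95] 0.0 [-3.142 -1.222  1.833] [-1.23  -1.603 -0.861]
105 [465. 210.  66.] [-0.18  0.73  1.71  1.01  1.57 -0.95] 0.0 [-3.142 -1.222  1.833] [-1.23  -1.603 -0.861]
105 [455. 249.  66.] [-0.11  0.71  1.75  1.07  1.52 -0.95] 0.0 [-3.142 -1.222  1.833] [-1.23  -1.603 -0.861]
```

>>> move_arm:
  dp:
    - [0, 8, 0]
    - [0, 8, 0]
    - [0, 8, 0]
    - [0, 10, 0]
    - [2, 10, 0]
    - [3, 10, -6]
    - [3, 10, -10]
    - [3, 15, -10]
    - [3, 15, -10]
    - [3, 15, -10]
  rotation:
    - [0, 0, 0.162]
    - [0, 0, 0.162]
    - [0, 0, 0.162]
    - [0, 0, 0.162]
    - [0, 0, 0.162]
    - [0, 0, 0.162]
    - [0, 0, 0.162]
    - [0, 0, 0.162]
    - [0, 0, 0.162]
    - [0, 0, 0.162]
  hand: [1, 1, 1, 1, 1, 1, 1, 1, 1, 1]

```text
clock: 23.38
eef_pos: [490.2, 18.1, 212.6]
eef_rot: [-3.12, -1.13, 1.667]
wrist_force: [-1.1, -0.5, 0.8]
finger_gap: 94.4
finger_force: 0.0
```

Run:
```python
from h import *
s=manip.read_state();print(s["clock"],s["joints"].round(3),s["eef_pos"].round(1),s["eef_rot"].round(3),s["finger_gap"])
c=grab("wrist","w8.png");w=c["bgr"];R=Ro.from_euler('xyz',s["eef_rot"]).as_matrix();t=s["eef_pos"]
for k in(0,10,20,30,40): print(k,proj(c,[t+8*R[:,0]+y*R[:,1]-k*R[:,2] for y in(-59.5,-47,47,59.5)]).round(0).tolist())
for r in range(240,330,8):
    a=w[r].astype(int);l=np.where((a.min(1)>150)&(a.max(1)-a.min(1)<25))[0]
    runs=np.split(l,np.where(np.diff(l)>2)[0]+1) if len(l) else []
    print(r,[(int(x[0]),int(x[-1])) for x in runs if len(x)>5])
```

```text
23.375 [-0.512  0.508  1.564  0.858  1.837 -0.738] [490.2  18.1 212.6] [-3.12  -1.13   1.667] 94.35810349781035
0 [[225.0, 253.0], [245.0, 253.0], [397.0, 253.0], [418.0, 253.0]]
10 [[220.0, 258.0], [241.0, 258.0], [401.0, 258.0], [422.0, 257.0]]
20 [[215.0, 263.0], [238.0, 263.0], [405.0, 263.0], [427.0, 263.0]]
30 [[210.0, 268.0], [233.0, 268.0], [410.0, 268.0], [433.0, 268.0]]
40 [[204.0, 274.0], [229.0, 275.0], [415.0, 274.0], [439.0, 274.0]]
240 [(284, 339)]
248 [(285, 338)]
256 [(285, 336)]
264 [(286, 332)]
272 [(201, 220), (283, 334), (416, 435)]
280 [(193, 214), (283, 289), (293, 330), (344, 352), (423, 443)]
288 [(0, 61), (185, 207), (285, 293), (309, 316), (336, 349), (430, 452), (631, 639)]
296 [(32, 89), (177, 201), (292, 341), (436, 460), (620, 628)]
304 [(168, 194), (443, 468)]
312 [(161, 187), (450, 476)]
320 [(152, 181), (456, 484)]
328 [(144, 174), (463, 493)]
```

```bash
cat > mugm.py <<'E'
from h import *
def mug():
    s=manip.read_state();c=grab("wrist");w=c["bgr"].astype(int)
    out=[]
    for z in (40,55,70,85,100):
        # row where mug near side at height z (expected centre 465,210)
        o=-c["R"].T@c["t"];v=(np.array([465,210])-o[:2]);v/=np.linalg.norm(v)
        px=proj(c,[np.r_[np.array([465,210])-0*v,z]])[0];r=int(round(px[1]))
        if not 0<=r<480: continue
        a=w[r];ok=(a.min(1)>115)&(a.max(1)-a.min(1)<45);cc=int(round(px[0]))
        L=cc
        while L>0 and ok[L-3:L].any():L-=1
        Q=cc
        while Q<637 and ok[Q+1:Q+4].any():Q+=1
        _,d=ray(c,[[L-.5,r],[Q+.5,r]]);d=d[:,:2]/np.linalg.norm(d[:,:2],axis=1)[:,None]
        b=d.sum(0);b/=np.linalg.norm(b);h=np.arccos(np.clip(d[0]@d[1],-1,1))/2;D=44.5/np.sin(h)
        print(z,r,L,Q,"axis",(o[:2]+D*b).round(1),"bearing",np.degrees(np.arctan2(b[1],b[0])).round(2)); out.append(o[:2]+D*b)
    R=Ro.from_euler('xyz',s["eef_rot"]).as_matrix();zt=R[:,2];print("tcp",s["eef_pos"].round(1),"tool az",np.degrees(np.arctan2(zt[1],zt[0])),"down",np.degrees(-np.arcsin(zt[2])),"cam",o.round(1),s["clock"],s["wrist_force"].round(1))
    return s
if __name__=="__main__": mug()
E
python3 mugm.py
```

```text
40 261 286 351 axis [463.1 212.4] bearing 97.72
55 253 286 351 axis [462.4 219.1] bearing 97.7
70 244 285 351 axis [461.6 221.1] bearing 97.77
85 235 284 352 axis [462.2 218. ] bearing 97.75
100 226 283 353 axis [462.7 215. ] bearing 97.72
tcp [490.7  20.  211.4] tool az 97.4939032802019 down 25.202590380718497 cam [ 510.7 -138.7  360.7] 23.425 [ 2.6  2.2 -2.6]
```

>>> move_arm:
  dp:
    - [-3, 24, -30]
    - [-3, 24, -30]
    - [-3, 24, -30]
    - [-4, 24, -30]
    - [-4, 24, -30]
    - [-4, 22, -16]
    - [0, 0, 0]
  rotation:
    - [0, 0, 0]
    - [0, 0, 0]
    - [0, 0, 0]
    - [0, 0, 0]
    - [0, 0, 0]
    - [0, 0, 0]
    - [0, 0, 0]
  hand: [1, 1, 1, 1, 1, 1, 1]
  newtons: 40

```text
clock: 24.35
eef_pos: [468.3, 160.9, 46.8]
eef_rot: [-3.116, -1.13, 1.659]
wrist_force: [0.1, -1.4, -0.1]
finger_gap: 93.7
finger_force: 0.0
```

```bash
python3 mugm.py
```

```text
40 227 262 381 axis [462.9 214.3] bearing 96.25
55 210 260 383 axis [462.9 215.1] bearing 96.23
70 192 258 384 axis [462.3 217.8] bearing 96.3
85 172 255 387 axis [462.6 216.5] bearing 96.27
100 151 252 390 axis [462.8 215.6] bearing 96.24
tcp [468.3 160.9  46.8] tool az 96.70339485957255 down 25.246307404864705 cam [486.1   2.1 196.3] 24.35 [ 0.1 -1.4 -0.1]
```

>>> move_arm:
  dp:
    - [1.6, 0, 0]
    - [-1.2, 10, 0]
    - [-1.2, 10, 0]
    - [-1.2, 10, 0]
    - [-1.2, 10, 0]
    - [0, 0, 0]
  rotation:
    - [0, 0, 0]
    - [0, 0, 0]
    - [0, 0, 0]
    - [0, 0, 0]
    - [0, 0, 0]
    - [0, 0, 0]
  hand: [1, 1, 1, 1, 1, 1]

```text
clock: 25.15
eef_pos: [465.6, 201.6, 47.5]
eef_rot: [-3.121, -1.129, 1.666]
wrist_force: [-0.1, -0.3, 0.0]
finger_gap: 94.1
finger_force: 0.0
```

```bash
python3 mugm.py
python3 - <<'E'
from h import *
w=grab("wrist")["bgr"]
for r in range(268,330,12):
    a=w[r].astype(int);l=np.where((a.min(1)>150)&(a.max(1)-a.min(1)<30))[0]
    runs=np.split(l,np.where(np.diff(l)>1)[0]+1) if len(l) else []
    print(r,[(int(x[0]),int(x[-1])) for x in runs if len(x)>5])
E
```

```text
40 265 251 387 axis [462.8 214.7] bearing 96.82
55 247 248 389 axis [462.5 215.8] bearing 96.88
70 228 246 392 axis [462.7 217.2] bearing 96.74
85 207 241 396 axis [462.8 214.9] bearing 96.8
100 184 237 400 axis [463.  214.5] bearing 96.75
tcp [465.6 201.6  47.5] tool az 96.74074084039279 down 25.326320765425635 cam [483.3  42.9 197.1] 25.15 [-0.1 -0.3  0. ]
268 [(209, 224), (252, 370), (413, 428)]
280 [(193, 214), (255, 368), (423, 444)]
292 [(0, 22), (181, 204), (252, 258), (260, 366), (380, 388), (433, 456), (611, 639)]
304 [(168, 194), (251, 263), (266, 363), (375, 389), (442, 468)]
316 [(156, 184), (253, 272), (280, 356), (367, 386), (452, 481)]
328 [(144, 174), (259, 290), (354, 379), (462, 493)]
```

>>> move_arm:
  dp:
    - [-1.2, 10, 0]
    - [-1.2, 10, 0]
    - [-1.2, 10, 0]
    - [-1.2, 10, 0]
    - [-0.9, 8, 0]
    - [0, 0, 0]
  rotation:
    - [0, 0, 0]
    - [0, 0, 0]
    - [0, 0, 0]
    - [0, 0, 0]
    - [0, 0, 0]
    - [0, 0, 0]
  hand: [1, 1, 1, 1, 1, 1]

```text
clock: 26.0
eef_pos: [460.0, 249.3, 47.4]
eef_rot: [-3.121, -1.129, 1.665]
wrist_force: [0.1, 0.1, 0.5]
finger_gap: 93.9
finger_force: 0.0
```

```bash
python3 mugm.py
```

```text
40 325 237 402 axis [462.7 215.4] bearing 96.82
55 307 233 405 axis [462.5 216.4] bearing 96.88
70 287 228 410 axis [462.6 216.1] bearing 96.83
85 265 219 417 axis [462.7 213. ] bearing 96.97
100 240 238 422 axis [466.4 228.9] bearing 94.65
tcp [460.  249.3  47.4] tool az 96.72143767323595 down 25.328070291948883 cam [477.6  90.7 197.1] 26.0 [0.1 0.1 0.5]
```

>>> move_arm:
  dp:
    - [-0.5, 4, 0]
    - [0, 0, 0]
    - [0, 0, 0]
    - [0, 0, 0]
    - [0, 0, 0]
  rotation:
    - [0, 0, 0]
    - [0, 0, 0]
    - [0, 0, 0]
    - [0, 0, 0]
    - [0, 0, 0]
  hand: [1, 0.85, 0.85, 0.85, 0.85]
  newtons: 45

```text
clock: 26.68
eef_pos: [459.8, 252.8, 47.5]
eef_rot: [-3.122, -1.129, 1.665]
wrist_force: [1.1, 1.5, -0.5]
finger_gap: 87.1
finger_force: 45.0
```

>>> move_arm:
  dp:
    - [0, 0, 4]
    - [0, 0, 8]
    - [0, 0, 10]
    - [0, 0, 0]
  rotation:
    - [0, 0, 0]
    - [0, 0, 0]
    - [0, 0, 0]
    - [0, 0, 0]
  hand: [0.85, 0.85, 0.85, 0.85]

```text
clock: 27.18
eef_pos: [460.1, 252.8, 70.3]
eef_rot: [-3.125, -1.128, 1.668]
wrist_force: [-0.6, -0.7, -3.6]
finger_gap: 87.2
finger_force: 45.0
```

```bash
python3 mugm.py
python3 - <<'E'
from kin import *
from h import manip
s=manip.read_state();print(s["joints"].round(3),s["eef_rot"],s["finger_gap"])
R0=Ro.from_euler('xyz',[-3.122,-1.129,1.665]);mt=R0.inv().apply([0,0,1]);print(mt)
for az in(0,30,60,90):
  for dn in(5,20,30):
    for roll in(-150,-120,120,150):
      R=tool(az,dn,roll);m=R.apply(mt);d=R.apply([0,0,1])
      mouth=np.array([515,-120,120.]);c=mouth-44.5*m;tcp=c+44.5*d
      S=sols(tcp,R,8)
      if S: print(az,dn,roll,"m",m.round(2),"tcp",tcp.round(0),[q.round(2).tolist() for q in S])
E
```

```text
40 354 322 322 axis [-1410.4 17880. ] bearing 96.06
55 339 322 322 axis [-1498.7 18733.4] bearing 96.05
70 322 232 403 axis [462.2 215.8] bearing 97.11
85 303 228 407 axis [462.2 216.7] bearing 97.05
100 282 198 412 axis [459.1 204. ] bearing 99.43
tcp [460.1 252.8  70.3] tool az 96.6308792751749 down 25.35317841682343 cam [477.4  94.1 220. ] 27.175 [-0.6 -0.7 -3.6]
[-0.109  0.6    1.859  1.12   1.364 -0.882] [-3.12359723 -1.12831544  1.66695991] 87.34996308687622
[ 0.90398508 -0.00837658 -0.42748194]
0 5 -150 m [-0.49  0.44 -0.75] tcp [ 581. -140.  149.] [[-0.58, 0.44, 2.31, 2.51, 1.16, 2.32]]
0 5 120 m [-0.46 -0.79 -0.41] tcp [580. -85. 134.] [[-0.42, 0.47, 2.36, 2.69, 1.2, 0.66]]
0 5 150 m [-0.49 -0.46 -0.74] tcp [ 581. -100.  149.] [[-0.46, 0.42, 2.35, 2.64, 1.16, 1.22]]
0 20 -150 m [-0.67  0.44 -0.59] tcp [ 587. -140.  131.] [[-0.54, 0.28, 2.27, 2.35, 0.75, 2.53]]
0 20 120 m [-0.55 -0.79 -0.27] tcp [581. -85. 117.] [[-0.39, 0.29, 2.33, 2.59, 0.75, 0.81]]
0 20 150 m [-0.67 -0.46 -0.59] tcp [ 587. -100.  131.] [[-0.43, 0.26, 2.31, 2.5, 0.72, 1.4]]
0 30 120 m [-0.59 -0.79 -0.17] tc
[... 1111 characters left out ...]
[517. -46. 105.] [[-0.69, 0.45, 1.91, 1.08, 1.31, 1.32]]
60 30 150 m [ 0.02 -0.89 -0.46] tcp [533. -47. 118.] [[-0.67, 0.45, 1.87, 1.09, 1.32, 1.89]]
90 5 120 m [ 0.79 -0.46 -0.41] tcp [480. -55. 134.] [[-0.7, 0.82, 1.54, 0.97, 1.97, 1.14]]
90 5 150 m [ 0.46 -0.49 -0.74] tcp [495. -54. 149.] [[-0.68, 0.82, 1.51, 1.0, 1.98, 1.71]]
90 20 120 m [ 0.79 -0.55 -0.27] tcp [480. -54. 117.] [[-0.67, 0.7, 1.59, 0.85, 1.79, 1.17]]
90 20 150 m [ 0.46 -0.67 -0.59] tcp [495. -48. 131.] [[-0.65, 0.69, 1.56, 0.88, 1.8, 1.74]]
90 30 120 m [ 0.79 -0.59 -0.17] tcp [480. -55. 105.] [[-0.64, 0.62, 1.62, 0.77, 1.67, 1.2]]
90 30 150 m [ 0.46 -0.76 -0.46] tcp [495. -48. 118.] [[-0.62, 0.62, 1.59, 0.79, 1.68, 1.77]]
```

```bash
cat > plan.py <<'E'
from kin import *
from h import manip
s=manip.read_state();q=s["joints"];Rc=Ro.from_euler('xyz',s["eef_rot"])
mt=Ro.from_euler('xyz',[-3.122,-1.129,1.665]).inv().apply([0,0,1])
az0=np.arctan2(*Rc.apply([0,0,1])[[1,0]])
R0=z(np.radians(60)-az0)*Rc
d=R0.apply([0,0,1]);print("d",d.round(3),"mug up",R0.apply(mt).round(3))
A=np.array([513,-60,200.]);B=np.array([512,-108,114.]);N=15
hand=z(np.radians(60)-az0).apply([np.cos(np.radians(128)),np.sin(np.radians(128)),0])
prev=None
for i in range(N+1):
    R=Ro.from_rotvec(d*0.18*i)*R0;m=R.apply(mt);M=A+(B-A)*i/N;c=M-44.5*m;t=c+44.5*d
    q,e=ik(t,R,q);h=c+80*Ro.from_rotvec(d*.18*i).apply(hand)
    print(i,t.round(1),None if prev is None else (t-prev).round(1),"m",m.round(2),"c",c.round(0),"handle",h.round(0),"body",(c-80*d).round(0),round(e,4),q.round(2));prev=t
E
python3 plan.py
```

```text
d [ 0.452  0.783 -0.428] mug up [-0.     0.001  1.   ]
0 [533.1 -25.2 136.4] None m [-0.  0.  1.] c [513. -60. 156.] handle [511.  20. 156.] body [ 477. -123.  190.] 0.0 [-0.66  0.44  1.9   1.16  1.36 -0.74]
1 [527.  -24.6 131.3] [-6.2  0.6 -5.2] m [ 0.14 -0.09  0.99] c [507. -59. 150.] handle [512.  20. 157.] body [ 471. -122.  185.] 0.0 [-0.66  0.44  1.92  1.16  1.36 -0.58]
2 [521.3 -23.6 127.3] [-5.7  1.  -4. ] m [ 0.26 -0.18  0.95] c [501. -58. 146.] handle [513.  20. 158.] body [ 465. -121.  181.] 0.0 [-0.67  0.44  1.93  1.16  1.35 -0.42]
3 [516.2 -22.4 124.4] [-5.   1.2 -2.9] m [ 0.37 -0.28  0.88] c [496. -57. 143.] handle [516.  19. 159.] body [ 460. -120.  178.] 0.0 [-0.67  0.44  1.95  1.16  1.35 -0.25]
4 [512.  -21.1 122.5] [-4.2  1.3 -1.9] m [ 0.47 -0.38  0.8 ] c [492. -56. 142.] handle [520.  17. 160.] body [ 456. -118.  176.] 0.0 [-0.68  0.43  1.96  1.16  1.35 -0.08]
5 [508.7 -19.8 121.5] [-3.3  1.2 -1. ] m [ 0.54 -0.48  0.69] c [489. -55. 141.] handle [525.  14. 160.] body [ 452. -117.  175.] 0.0 [-0.68  0.43  1.97  1.16  1.35  0.09]
6 [506.5 -18.8 121.2] [-2.2  1.  -0.3
[... 975 characters left out ...]
 1.35  1.18]
12 [516.7 -23.7 124.2] [ 4.3 -2.6  0. ] m [ 0.35 -0.9  -0.27] c [497. -59. 143.] handle [570. -27. 133.] body [ 460. -121.  177.] 0.0 [-0.68  0.44  1.94  1.16  1.35  1.37]
13 [521.8 -27.1 123.5] [ 5.1 -3.4 -0.6] m [ 0.24 -0.89 -0.38] c [502. -62. 143.] handle [575. -35. 125.] body [ 466. -124.  177.] 0.0 [-0.67  0.45  1.93  1.15  1.35  1.56]
14 [527.5 -31.2 122.1] [ 5.7 -4.2 -1.5] m [ 0.11 -0.87 -0.48] c [507. -66. 141.] handle [579. -43. 115.] body [ 471. -129.  175.] 0.0 [-0.67  0.46  1.91  1.15  1.36  1.74]
15 [533.6 -36.2 119.7] [ 6.1 -5.  -2.4] m [-0.03 -0.83 -0.56] c [513. -71. 139.] handle [583. -51. 104.] body [ 477. -134.  173.] 0.0 [-0.67  0.48  1.89  1.15  1.36  1.92]
```

>>> move_arm:
  dp:
    - [3, -15, 15]
    - [5, -25, 15]
    - [7, -30, 10]
    - [7, -33, 8]
    - [7, -33, 6]
    - [7, -33, 4]
    - [8, -33, 4]
    - [7, -30, 2]
    - [7, -26, 2]
    - [5, -20, 0]
  rotation:
    - [0, 0, -0.064]
    - [0, 0, -0.064]
    - [0, 0, -0.064]
    - [0, 0, -0.064]
    - [0, 0, -0.064]
    - [0, 0, -0.064]
    - [0, 0, -0.064]
    - [0, 0, -0.064]
    - [0, 0, -0.064]
    - [0, 0, -0.064]
  hand: [0.85, 0.85, 0.85, 0.85, 0.85, 0.85, 0.85, 0.85, 0.85, 0.85]

```text
clock: 28.48
eef_pos: [522.9, -26.2, 135.3]
eef_rot: [-3.121, -1.129, 1.022]
wrist_force: [0.3, 0.0, -3.5]
finger_gap: 87.3
finger_force: 45.0
```

```bash
cat > st.py <<'E'
from h import *
s=manip.read_state();R=Ro.from_euler('xyz',s["eef_rot"]);d=R.apply([0,0,1]);mt=Ro.from_euler('xyz',[-3.122,-1.129,1.665]).inv().apply([0,0,1]);m=R.apply(mt);c=s["eef_pos"]-44.5*d
print(s["clock"],"tcp",s["eef_pos"].round(1),"rot",s["eef_rot"].round(3),"d",d.round(3),"m",m.round(3),"c",c.round(0),"mouth",(c+44.5*m).round(0),"gap",round(s["finger_gap"],1),s["wrist_force"].round(1),s["finger_force"])
E
python3 st.py
```

```text
28.475 tcp [522.9 -26.2 135.3] rot [-3.121 -1.129  1.022] d [ 0.454  0.781 -0.428] m [0.001 0.    1.   ] c [503. -61. 154.] mouth [503. -61. 199.] gap 87.3 [ 0.3  0.  -3.5] 44.983675461262465
```

>>> move_arm:
  dp:
    - [-6, 0.5, -5]
    - [-5.5, 1, -4]
    - [-5, 1, -3]
    - [-4, 1.5, -2]
    - [-3.5, 1, -1]
    - [-2, 1, 0]
    - [-1, 1, 0]
    - [0, 0, 0.5]
    - [1, -0.5, 1]
    - [2.5, -1, 0.5]
  rotation:
    - [0.081, 0.141, -0.077]
    - [0.081, 0.141, -0.077]
    - [0.081, 0.141, -0.077]
    - [0.081, 0.141, -0.077]
    - [0.081, 0.141, -0.077]
    - [0.081, 0.141, -0.077]
    - [0.081, 0.141, -0.077]
    - [0.081, 0.141, -0.077]
    - [0.081, 0.141, -0.077]
    - [0.081, 0.141, -0.077]
  hand: [0.85, 0.85, 0.85, 0.85, 0.85, 0.85, 0.85, 0.85, 0.85, 0.85]

```text
clock: 29.72
eef_pos: [499.1, -19.5, 122.2]
eef_rot: [-2.027, 0.221, -0.629]
wrist_force: [-1.0, -0.4, -3.1]
finger_gap: 86.9
finger_force: 45.0
```

>>> move_arm:
  dp:
    - [3.5, -2, 0.5]
    - [4, -2.5, 0]
    - [5, -3.5, -0.5]
    - [0, 0, 0]
    - [0, 0, 0]
    - [0, 0, 0]
    - [0, 0, 0]
    - [0, 0, 0]
    - [0, 0, 0]
  rotation:
    - [0.081, 0.141, -0.077]
    - [0.081, 0.141, -0.077]
    - [0.081, 0.141, -0.077]
    - [0, 0, 0]
    - [0, 0, 0]
    - [0, 0, 0]
    - [0, 0, 0]
    - [0, 0, 0]
    - [0, 0, 0]
  hand: [0.85, 0.85, 0.85, 0.85, 0.85, 0.85, 0.85, 0.85, 0.85]

```text
clock: 30.85
eef_pos: [511.7, -27.7, 122.4]
eef_rot: [-2.16, 0.687, -0.921]
wrist_force: [0.2, -0.4, -1.7]
finger_gap: 87.4
finger_force: 45.0
```

```bash
python3 st.py
python3 - <<'E'
from h import *
f=[]
for i in range(3): f.append(manip.read_state()["wrist_force"][2]);g=grab("top","t4_%d.png"%i)
print(f)
h=cv2.cvtColor(g["bgr"],cv2.COLOR_BGR2HSV)
m=((h[...,1]>50)&(h[...,2]>110)).astype(np.uint8);m[:150]=0;m[350:]=0;m[:,:120]=0;m[:,440:]=0
n,l,s,c=cv2.connectedComponentsWithStats(m)
for i in range(1,n):
    if 8<s[i,4]<400: x,y=c[i];print(c[i].round(0),s[i,4],g["bgr"][int(y),int(x)],onz(g,[c[i]],19)[0].round(0))
E
```

```text
30.85 tcp [511.7 -27.7 122.4] rot [-2.16   0.687 -0.921] d [ 0.449  0.784 -0.429] m [ 0.237 -0.892 -0.385] c [492. -63. 142.] mouth [ 502. -102.  124.] gap 87.4 [ 0.2 -0.4 -1.7] 44.986485969275236
[np.float64(-1.6994486413762249), np.float64(-2.2077118617637153), np.float64(-2.168849679690907)]
[178. 152.] 19 [122 143 151] [738. 233.  19.]
[388. 226.] 95 [154 179 242] [ 571. -240.   19.]
[325. 229.] 102 [165 192 241] [ 564. -102.   19.]
[286. 254.] 273 [143 173 191] [507. -18.  19.]
[342. 252.] 24 [ 92 128 155] [ 512. -139.   19.]
[347. 274.] 109 [ 94 115 124] [ 466. -149.   19.]
[325. 270.] 35 [172 197 216] [ 473. -102.   19.]
[303. 275.] 9 [174 200 218] [461. -54.  19.]
[329. 278.] 67 [107 138 156] [ 456. -111.   19.]
[353. 298.] 34 [ 60 131 174] [ 411. -164.   19.]
[336. 300.] 26 [ 79 107 127] [ 407. -126.   19.]
[425. 299.] 16 [ 73 115 121] [ 410. -321.   19.]
```

>>> move_arm:
  dp:
    - [5, -4, -1.5]
    - [0, 0, 0]
    - [0, 0, 0]
    - [0, 0, 0]
    - [-5, 4, 2]
  rotation:
    - [0.081, 0.141, -0.077]
    - [0, 0, 0]
    - [0, 0, 0]
    - [0, 0, 0]
    - [-0.081, -0.141, 0.077]
  hand: [0.85, 0.85, 0.85, 0.85, 0.85]

```text
clock: 31.62
eef_pos: [511.7, -27.7, 122.9]
eef_rot: [-2.158, 0.684, -0.918]
wrist_force: [-0.3, -0.4, -2.2]
finger_gap: 87.0
finger_force: 45.0
```

>>> move_arm:
  dp:
    - [-5, 3.5, 5]
    - [-4, 2.5, 5]
    - [-3.5, 2, 5]
    - [-2, 1, 0]
    - [-1, 1, 0]
    - [0, 0, 0]
    - [1, -1, 0]
    - [2, -1, 0]
    - [3.5, -1, 1]
    - [4, -1, 2]
  rotation:
    - [-0.081, -0.141, 0.077]
    - [-0.081, -0.141, 0.077]
    - [-0.081, -0.141, 0.077]
    - [-0.081, -0.141, 0.077]
    - [-0.081, -0.141, 0.077]
    - [-0.081, -0.141, 0.077]
    - [-0.081, -0.141, 0.077]
    - [-0.081, -0.141, 0.077]
    - [-0.081, -0.141, 0.077]
    - [-0.081, -0.141, 0.077]
  hand: [0.85, 0.85, 0.85, 0.85, 0.85, 0.85, 0.85, 0.85, 0.85, 0.85]

```text
clock: 32.88
eef_pos: [506.7, -21.6, 141.0]
eef_rot: [-2.314, -0.885, 0.095]
wrist_force: [0.3, 0.3, -2.7]
finger_gap: 86.9
finger_force: 45.0
```

>>> move_arm:
  dp:
    - [3, 20, 3]
    - [2, 30, 4]
    - [0, 35, 5]
  rotation:
    - [-0.081, -0.141, 0.077]
    - [-0.081, -0.141, 0.077]
    - [-0.081, -0.141, 0.077]
  hand: [0.85, 0.85, 0.85]

```text
clock: 33.25
eef_pos: [511.7, 64.1, 153.0]
eef_rot: [-3.137, -1.129, 1.042]
wrist_force: [0.3, 0.3, -1.8]
finger_gap: 87.2
finger_force: 45.0
```

```bash
python3 st.py
python3 - <<'E'
from h import *
g=grab("top","t5.png");im=g["bgr"]
h=cv2.cvtColor(im,cv2.COLOR_BGR2HSV)
# box interior: anything not felt-green / dark
P=proj(g,[[462,-66,8],[576,-62,8],[570,-252,8],[466,-254,8]]);print(P.round(0).tolist())
m=((im.max(2)>120)).astype(np.uint8);k=np.zeros_like(m);cv2.fillConvexPoly(k,P.astype(int),1);m&=k
n,l,s,c=cv2.connectedComponentsWithStats(m)
for i in range(1,n):
    if s[i,4]>8: x,y=c[i].astype(int);print(c[i].round(0),s[i,4],s[i,2:4],im[y,x],onz(g,[c[i]],19)[0].round(0))
E
```

```text
33.25 tcp [511.7  64.1 153. ] rot [-3.137 -1.129  1.042] d [ 0.452  0.783 -0.428] m [-0.005  0.003  1.   ] c [492.  29. 172.] mouth [491.  29. 217.] gap 87.2 [ 0.3  0.3 -1.8] 44.978480441495776
[[308.0, 275.0], [307.0, 224.0], [393.0, 227.0], [394.0, 274.0]]
[318. 231.] 215 [24 17] [124 136 135] [558. -87.  19.]
[388. 229.] 40 [10  5] [140 164 238] [ 565. -240.   19.]
[354. 234.] 78 [10 10] [210 199 227] [ 552. -167.   19.]
[364. 242.] 165 [17 18] [113 145 162] [ 536. -187.   19.]
[312. 253.] 75 [10 19] [ 65 137 182] [510. -74.  19.]
[364. 270.] 221 [31  9] [183 232 239] [ 473. -187.   19.]
[313. 273.] 56 [14  6] [176 195 209] [466. -77.  19.]
```

```bash
cat > cnt.py <<'E'
from h import *
def classes(g,mask,zz):
    im=g["bgr"];h=cv2.cvtColor(im,cv2.COLOR_BGR2HSV).astype(int);H,S,V=h[...,0],h[...,1],h[...,2]
    C={"rose":((H<9)|(H>172))&(S>80)&(V>130),"lilac":(H>125)&(H<170)&(S>25)&(V>110),"green":(H>36)&(H<85)&(S>45)&(V>95),"cream":(H>14)&(H<34)&(S>45)&(V>185)}
    for k,m in C.items():
        m=(m&mask).astype(np.uint8);n,l,s,c=cv2.connectedComponentsWithStats(m)
        print(k,[(c[i].round(0).tolist(),int(s[i,4]),s[i,2:4].tolist(),onz(g,[c[i]],zz)[0].round(0)[:2].tolist()) for i in range(1,n) if s[i,4]>6])
E
python3 - <<'E'
from cnt import *
g=grab("top");s=np.zeros((480,640),np.uint8)
c=proj(g,[[491,29,217]])[0];r=abs(proj(g,[[491,29+40,217]])[0][0]-c[0]);print(c,r);cv2.circle(s,tuple(int(v) for v in c),int(r),1,-1);classes(g,s>0,140)
print("box");k=np.zeros_like(s);cv2.fillConvexPoly(k,proj(g,[[462,-66,8],[580,-62,8],[574,-252,8],[466,-254,8]]).astype(int),1);classes(g,k>0,19)
print("table");k[:]=0;k[150:350,225:440]=1;cv2.fillConvexPoly(k,proj(g,[[445,-55,8],[585,-55,8],[590,-265,8],[445,-265,8]]).astype(int),0);classes(g,k>0,11)
E
```

```text
[255.38235613 250.87504937] 21.397247547537205
rose []
lilac []
green []
cream []
box
rose [([325.0, 228.0], 74, [10, 10], [565.0, -101.0]), ([388.0, 228.0], 45, [10, 6], [568.0, -240.0])]
lilac [([354.0, 234.0], 49, [10, 9], [552.0, -166.0]), ([354.0, 270.0], 46, [9, 7], [473.0, -165.0])]
green [([360.0, 246.0], 57, [9, 9], [527.0, -179.0]), ([374.0, 270.0], 56, [9, 8], [474.0, -210.0])]
cream [([367.0, 238.0], 58, [9, 8], [543.0, -194.0]), ([311.0, 250.0], 12, [5, 8], [516.0, -71.0]), ([364.0, 271.0], 58, [9, 8], [472.0, -187.0])]
table
rose []
lilac [([228.0, 205.0], 226, [9, 35], [618.0, 115.0])]
green [([243.0, 288.0], 138, [40, 40], [434.0, 77.0]), ([268.0, 281.0], 74, [22, 18], [449.0, 23.0]), ([263.0, 303.0], 16, [9, 7], [401.0, 33.0]), ([315.0, 313.0], 50, [25, 25], [379.0, -81.0]), ([278.0, 327.0], 12, [3, 11], [348.0, -2.0]), ([294.0, 343.0], 41, [31, 14], [314.0, -35.0])]
cream [([355.0, 196.0], 41, [7, 7], [640.0, -169.0]), ([379.0, 213.0], 17, [10, 3], [601.0, -222.0]), ([326.0, 215.0], 7, [6, 2], [596.0, -104.0])]
```

>>> move_arm:
  dp:
    - [-5, 18, -2]
    - [-5, 20, -4]
    - [-5, 22, -6]
    - [-5, 24, -6]
    - [-6, 24, -8]
    - [-6, 24, -10]
    - [-6, 22, -12]
    - [-6, 18, -14]
    - [-5, 12, -14]
    - [-2, 5, -8]
  rotation:
    - [0, 0, 0.063]
    - [0, 0, 0.063]
    - [0, 0, 0.063]
    - [0, 0, 0.063]
    - [0, 0, 0.063]
    - [0, 0, 0.063]
    - [0, 0, 0.063]
    - [0, 0, 0.063]
    - [0, 0, 0.063]
    - [0, 0, 0.056]
  hand: [0.85, 0.85, 0.85, 0.85, 0.85, 0.85, 0.85, 0.85, 0.85, 0.85]

```text
clock: 34.6
eef_pos: [460.3, 252.7, 68.0]
eef_rot: [-3.117, -1.129, 1.648]
wrist_force: [-0.5, -0.7, -2.9]
finger_gap: 87.0
finger_force: 45.0
```

```bash
python3 st.py
python3 - <<'E'
from h import *
for n in ("t5.png","t3.png"):
    im=cv2.imread("pics/"+n);g=grab("top");a=im[235:310,135:225].astype(int)
    m=((a.min(2)>110)).astype(np.uint8)*255
    cs=max(cv2.findContours(m,0,1)[0],key=cv2.contourArea);e=cv2.minEnclosingCircle(cs);p=np.array(e[0])+[135,235];print(n,cv2.contourArea(cs),e,onz(g,[p,p+[e[1],0]],9).round(1).tolist())
    M=cv2.moments(cs);print(onz(g,[[M["m10"]/M["m00"]+135,M["m01"]/M["m00"]+235]],9).round(1).tolist())
E
```

```text
34.6 tcp [460.3 252.7  68. ] rot [-3.117 -1.129  1.648] d [-0.094  0.899 -0.428] m [0.002 0.    1.   ] c [464. 213.  87.] mouth [465. 213. 132.] gap 87.0 [-0.5 -0.7 -2.9] 44.983523301780224
t5.png 1589.5 ((49.0, 38.0), 23.19492530822754) [[464.7, 210.0, 9.0], [465.2, 157.8, 9.0]]
[[464.9, 210.3, 9.0]]
t3.png 2158.5 ((40.0, 42.5), 32.897666931152344) [[454.4, 230.1, 9.0], [455.2, 156.0, 9.0]]
[[466.4, 224.8, 9.0]]
```

>>> move_arm:
  dp:
    - [-0.5, 0, -8]
    - [0, 0, -6]
    - [0, 0, -4]
    - [0, 0, -2]
    - [0, 0, 0]
  rotation:
    - [0, 0, 0.017]
    - [0, 0, 0]
    - [0, 0, 0]
    - [0, 0, 0]
    - [0, 0, 0]
  hand: [0.85, 0.85, 0.85, 0.85, 0.85]

```text
clock: 35.33
eef_pos: [460.2, 252.3, 48.9]
eef_rot: [-3.121, -1.129, 1.664]
wrist_force: [-0.1, 0.2, -2.9]
finger_gap: 87.1
finger_force: 45.0
```

```bash
python3 st.py; python3 mugm.py
```

```text
35.325 tcp [460.2 252.3  48.9] rot [-3.121 -1.129  1.664] d [-0.105  0.898 -0.428] m [0. 0. 1.] c [465. 212.  68.] mouth [465. 212. 112.] gap 87.1 [-0.1  0.2 -2.9] 44.98395351693034
40 331 234 402 axis [462.6 214.5] bearing 97.13
55 313 230 405 axis [462.4 215.6] bearing 97.18
70 294 225 409 axis [462.3 215.8] bearing 97.21
85 271 208 428 axis [464.3 204. ] bearing 96.92
100 247 234 422 axis [466.1 227.1] bearing 94.98
tcp [460.2 252.3  48.9] tool az 96.6694379200138 down 25.328039310031034 cam [477.7  93.6 198.6] 35.325 [-0.1  0.2 -2.9]
```

Mug is 1.4 mm above the coaster, centred and unslipped; set down and release, then withdraw.

>>> move_arm:
  dp:
    - [0, 0.3, -1]
    - [0, 0, -0.5]
    - [0, 0, 0]
  rotation:
    - [0, 0, 0]
    - [0, 0, 0]
    - [0, 0, 0]
  hand: [0.85, 0.85, 0.85]

```text
clock: 35.75
eef_pos: [460.2, 252.6, 47.5]
eef_rot: [-3.121, -1.129, 1.665]
wrist_force: [-0.4, 0.5, -1.7]
finger_gap: 87.5
finger_force: 45.0
```

>>> move_arm:
  dp:
    - [0, 0, 0]
    - [0, 0, 0]
    - [0, 0, 0]
    - [0, 0, 0]
  rotation:
    - [0, 0, 0]
    - [0, 0, 0]
    - [0, 0, 0]
    - [0, 0, 0]
  hand: [0.97, 1, 1, 1]

```text
clock: 36.25
eef_pos: [460.2, 252.6, 47.5]
eef_rot: [-3.121, -1.129, 1.665]
wrist_force: [-0.4, -0.6, -0.1]
finger_gap: 94.1
finger_force: 0.0
```

```bash
python3 st.py; python3 mugm.py
```

```text
36.25 tcp [460.2 252.6  47.5] rot [-3.121 -1.129  1.665] d [-0.105  0.898 -0.428] m [0. 0. 1.] c [465. 213.  67.] mouth [465. 213. 111.] gap 94.1 [-0.4 -0.6 -0.1] 0.0
40 330 234 402 axis [462.6 215.1] bearing 97.12
55 312 230 405 axis [462.4 216.3] bearing 97.17
70 292 225 410 axis [462.5 216.2] bearing 97.1
85 270 202 434 axis [464.9 199.7] bearing 96.91
100 244 234 422 axis [466.1 228.3] bearing 94.98
tcp [460.2 252.6  47.5] tool az 96.67413733809326 down 25.32435177513447 cam [477.8  93.9 197.1] 36.25 [-0.4 -0.6 -0.1]
```

>>> move_arm:
  dp:
    - [0.6, -5, 0]
    - [1.2, -10, 0]
    - [1.2, -10, 0]
    - [1.8, -15, 0]
    - [2.4, -20, 0]
    - [3, -25, 0]
    - [3.5, -30, 20]
    - [2, -20, 40]
    - [0, 0, 50]
    - [0, 0, 50]
  rotation:
    - [0, 0, 0]
    - [0, 0, 0]
    - [0, 0, 0]
    - [0, 0, 0]
    - [0, 0, 0]
    - [0, 0, 0]
    - [0, 0, 0]
    - [0, 0, 0]
    - [0, 0, 0]
    - [0, 0, 0]
  hand: [1, 1, 1, 1, 1, 1, 1, 0.5, 0, 0]

```text
clock: 37.55
eef_pos: [475.8, 116.5, 208.9]
eef_rot: [-3.12, -1.128, 1.662]
wrist_force: [1.1, 0.1, 0.0]
finger_gap: 67.6
finger_force: 0.0
```

```bash
python3 st.py
python3 - <<'E'
from cnt import *
g=grab("top","t6.png");im=g["bgr"]
c=proj(g,[[465,211,111]])[0]
gray=cv2.cvtColor(im,6)[230:310,130:225]
ci=cv2.HoughCircles(cv2.resize(gray,None,fx=4,fy=4,interpolation=2),cv2.HOUGH_GRADIENT,1,40,param1=80,param2=30,minRadius=70,maxRadius=110)
if ci is not None:
    for x,y,r in ci[0][:6]:
        p=[130+(x+.5)/4-.5,230+(y+.5)/4-.5];print("circ",np.round(p,1),r/4,"z111",onz(g,[p],111)[0].round(1),"z9",onz(g,[p],9)[0].round(1))
k=np.zeros((480,640),np.uint8);cv2.fillConvexPoly(k,proj(g,[[462,-66,8],[580,-62,8],[574,-252,8],[466,-254,8]]).astype(int),1);classes(g,k>0,19)
d=((im.max(2)<62)&(k>0)).astype(np.uint8);d=cv2.morphologyEx(d,2,np.ones((3,3)));n,l,s,cc=cv2.connectedComponentsWithStats(d)
for i in range(1,n):
    if s[i,4]>40: print("dark",s[i],cc[i].round(0),onz(g,[cc[i]],56).round(0))
from kin import *
st=manip.read_state();q=st["joints"];R0=Ro.from_euler('xyz',st["eef_rot"]);R1=tool(2.7,90)
dr=(R1*R0.inv()).as_rotvec();print("rotvec",dr.round(3),np.linalg.norm(dr));p0=st["eef_pos"];p1=np.array([655,-160,270.])
for i in range(0,13):
    f=i/12;q,e=ik(p0+(p1-p0)*f,Ro.from_rotvec(dr*f)*R0,q);print(i,(p0+(p1-p0)*f).round(0),q.round(2),round(e,4))
E
```

```text
37.55 tcp [475.8 116.5 208.9] rot [-3.12  -1.128  1.662] d [-0.104  0.898 -0.428] m [0.001 0.001 1.   ] c [480.  77. 228.] mouth [480.  77. 272.] gap 67.6 [1.1 0.1 0. ] 0.0
circ [183.2 272.5] 22.75 z111 [457.8 188.1 111. ] z9 [465.8 211.7   9. ]
circ [173.5 269.8] 19.8 z111 [463.2 208.7 111. ] z9 [471.7 234.    9. ]
rose [([387.0, 228.0], 45, [10, 6], [567.0, -239.0])]
lilac []
green []
cream []
dark [307 222   7  28 145] [309. 235.] [[545. -68.  56.]]
dark [310 258  13   9  57] [316. 262.] [[487. -82.  56.]]
dark [327 258  19   6  68] [336. 260.] [[ 491. -125.   56.]]
dark [354 266  13   9  55] [360. 270.] [[ 470. -176.   56.]]
rotvec [-0.951  0.808 -1.442] 1.907366336025599
0 [477. 116. 214.] [-0.36  0.41  1.71  0.94  1.7  -0.69] 0.0
1 [492.  93. 219.] [-0.39  0.37  1.7   0.92  1.65 -0.55] 0.0
2 [507.  70. 224.] [-0.41  0.33  1.68  0.88  1.6  -0.4 ] 0.0
3 [522.  47. 228.] [-0.43  0.3   1.66  0.83  1.54 -0.25] 0.0
4 [536.  24. 233.] [-0.43  0.28  1.62  0.77  1.5  -0.09] 0.0
5 [551.   1. 238.] [-0.43  0.27  1.58  0.7   1.46  0.08] 0.0
6 [566. -22. 242.] [-0.41  0.27  1.53  0.61  1.43  0.25] 0.0
7 [581. -45. 247.] [-0.4   0.29  1.46  0.52  1.42  0.42] 0.0
8 [596. -68. 251.] [-0.38  0.31  1.39  0.42  1.42  0.6 ] 0.0
9 [611. -91. 256.] [-0.35  0.35  1.3   0.31  1.44  0.77] 0.0
10 [ 625. -114.  261.] [-0.33  0.41  1.2   0.2   1.49  0.94] 0.0
11 [ 640. -137.  265.] [-0.31  0.47  1.08  0.1   1.55  1.09] 0.0
12 [ 655. -160.  270.] [-0.29  0.56  0.95  0.    1.64  1.23] 0.0
```

>>> move_arm:
  dp:
    - [15, -23, 8]
    - [15, -23, 8]
    - [15, -23, 8]
    - [15, -23, 6]
    - [15, -23, 6]
    - [15, -23, 5]
    - [15, -23, 5]
    - [15, -23, 5]
    - [15, -23, 5]
    - [15, -23, 5]
  rotation:
    - [-0.0793, 0.0673, -0.1202]
    - [-0.0793, 0.0673, -0.1202]
    - [-0.0793, 0.0673, -0.1202]
    - [-0.0793, 0.0673, -0.1202]
    - [-0.0793, 0.0673, -0.1202]
    - [-0.0793, 0.0673, -0.1202]
    - [-0.0793, 0.0673, -0.1202]
    - [-0.0793, 0.0673, -0.1202]
    - [-0.0793, 0.0673, -0.1202]
    - [-0.0793, 0.0673, -0.1202]
  hand: [0, 0, 0, 0, 0, 0, 0, 0, 0, 0]

```text
clock: 38.85
eef_pos: [626.0, -114.3, 268.8]
eef_rot: [-3.006, -0.157, 0.267]
wrist_force: [-0.8, -0.2, -0.8]
finger_gap: 0.3
finger_force: 0.0
```

>>> move_arm:
  dp:
    - [14, -23, 0]
    - [14, -23, 0]
    - [0, 0, 0]
  rotation:
    - [-0.0793, 0.0673, -0.1202]
    - [-0.0793, 0.0673, -0.1202]
    - [0, 0, 0]
  hand: [0, 0, 0]

```text
clock: 39.22
eef_pos: [654.4, -159.3, 266.7]
eef_rot: [-3.139, 0.0, 0.041]
wrist_force: [-0.2, -0.0, -0.2]
finger_gap: 0.2
finger_force: 0.0
```

```bash
python3 st.py
python3 - <<'E'
from cnt import *
g=grab("top","t7.png")
for n in("top0.png","t7.png"):
    gray=cv2.imread("pics/"+n,0)[230:310,130:225];big=cv2.resize(gray,None,fx=4,fy=4,interpolation=2)
    for lo,hi in((76,92),(86,105)):
        ci=cv2.HoughCircles(big,cv2.HOUGH_GRADIENT_ALT if 0 else cv2.HOUGH_GRADIENT,1,200,param1=80,param2=15,minRadius=lo,maxRadius=hi)
        if ci is not None:
            x,y,r=ci[0][0];p=[130+(x+.5)/4-.5,230+(y+.5)/4-.5];print(n,np.round(p,2),r/4,"z111",onz(g,[p],111)[0].round(1),"z9",onz(g,[p],9)[0].round(1))
a=cv2.imread("pics/top0.png",0)[240:300,140:215].astype(np.float32);b=cv2.cvtColor(g["bgr"],6)[240:300,140:215].astype(np.float32)
# shift of left mug half (rim + handle)
print("shift mug",cv2.phaseCorrelate(a[:,:32].copy(),b[:,:32].copy()),"coaster",cv2.phaseCorrelate(a[:,54:].copy(),b[:,54:].copy()))
E
```

```text
39.225 tcp [ 654.4 -159.3  266.7] rot [-3.139  0.     0.041] d [-0.     0.002 -1.   ] m [0.903 0.044 0.427] c [ 654. -159.  311.] mouth [ 695. -157.  330.] gap 0.2 [-0.2 -0.  -0.2] 0.0
top0.png [174. 269.] 20.075 z111 [464.8 207.7 111. ] z9 [473.3 232.9   9. ]
top0.png [183.25 272.25] 22.925 z111 [458.3 188.1 111. ] z9 [466.3 211.7   9. ]
t7.png [183.5 272.5] 22.575 z111 [457.8 187.6 111. ] z9 [465.8 211.2   9. ]
t7.png [183.5 272.5] 22.75 z111 [457.8 187.6 111. ] z9 [465.8 211.2   9. ]
shift mug ((0.2868756444217322, -0.15182851436486544), 0.9457935762902101) coaster ((0.03471652089036503, 0.015543870984160435), 1.0519970102442635)
```

Run:
```python
from cnt import *
g=grab("top")
P=proj(g,[[462,-66,8],[580,-62,8],[574,-252,8],[466,-254,8]]).astype(int)
for n in("t3.png","t5.png","t7.png"):
    im=cv2.imread("pics/"+n);g["bgr"]=im;k=np.zeros((480,640),np.uint8);cv2.fillConvexPoly(k,P,1)
    d=((im.max(2)<62)&(k>0)).astype(np.uint8);d=cv2.morphologyEx(d,2,np.ones((3,3)));nn,l,s,cc=cv2.connectedComponentsWithStats(d)
    print(n,[(s[i].tolist(),cc[i].round(1).tolist(),onz(g,[cc[i]],56)[0].round(0).tolist()) for i in range(1,nn) if s[i,4]>40])
    if n=="t7.png": classes(g,k>0,19)
```

```text
t3.png [([368, 241, 26, 25, 509], [380.7, 253.0], [507.0, -220.0, 56.0])]
t5.png [([313, 235, 26, 37, 418], [325.2, 251.2], [510.0, -102.0, 56.0]), ([307, 240, 7, 8, 46], [309.5, 243.7], [526.0, -69.0, 56.0]), ([369, 241, 25, 25, 502], [380.8, 252.9], [507.0, -221.0, 56.0])]
t7.png [([378, 241, 16, 25, 281], [385.6, 253.5], [506.0, -231.0, 56.0])]
rose [([389.0, 228.0], 36, [8, 6], [567.0, -242.0])]
lilac []
green [([377.0, 271.0], 11, [3, 6], [472.0, -216.0])]
cream []
```

>>> move_arm:
  dp:
    - [0, 0, -30]
    - [0, 0, -30]
    - [0, 0, -30]
    - [0, 0, -18]
    - [0, 0, 0]
  rotation:
    - [0, 0, 0]
    - [0, 0, 0]
    - [0, 0, 0]
    - [0, 0, 0]
    - [0, 0, 0]
  hand: [0, 0, 0, 0, 0]

```text
clock: 39.95
eef_pos: [653.3, -158.5, 159.9]
eef_rot: [-3.138, -0.002, 0.042]
wrist_force: [-0.1, 0.4, 0.1]
finger_gap: 0.4
finger_force: 0.0
```

>>> move_arm:
  dp:
    - [-17, 0, -1]
    - [-17, 0, -1.5]
    - [-17, 0, -1.5]
    - [-12, 0, -1]
    - [-12, 0, -1.5]
    - [-12, 0, -1.5]
    - [-11, 0, -4]
    - [-11, 0, -5]
    - [-11, 0, -5]
  rotation:
    - [0, 0, 0]
    - [0, 0, 0]
    - [0, 0, 0]
    - [0, 0, 0]
    - [0, 0, 0]
    - [0, 0, 0]
    - [0, 0, 0]
    - [0, 0, 0]
    - [0, 0, 0]
  hand: [0, 0, 0, 0, 0, 0, 0, 0, 0]

```text
clock: 41.08
eef_pos: [533.7, -158.5, 138.9]
eef_rot: [-3.139, -0.004, 0.042]
wrist_force: [0.9, -0.6, -0.8]
finger_gap: 0.4
finger_force: 0.4
```

>>> move_arm:
  dp:
    - [-9, 0, -7]
    - [-9, 0, -8]
    - [-9, 0, -8]
    - [-7, 0, -10]
    - [-6, 0, -10]
    - [-6, 0, -10]
    - [0, 0, 0]
  rotation:
    - [0, 0, 0]
    - [0, 0, 0]
    - [0, 0, 0]
    - [0, 0, 0]
    - [0, 0, 0]
    - [0, 0, 0]
    - [0, 0, 0]
  hand: [0, 0, 0, 0, 0, 0, 0]

```text
clock: 41.95
eef_pos: [487.3, -158.2, 84.6]
eef_rot: [-3.138, -0.001, 0.041]
wrist_force: [-0.2, -0.2, 0.4]
finger_gap: 0.4
finger_force: 0.0
```

>>> move_arm:
  dp:
    - [-3, 0, -8]
    - [-2, 0, -8]
    - [-2, 0, -6]
    - [0, 0, 0]
  rotation:
    - [0, 0, 0]
    - [0, 0, 0]
    - [0, 0, 0]
    - [0, 0, 0]
  hand: [0, 0, 0, 0]

```text
clock: 42.45
eef_pos: [480.6, -158.3, 62.9]
eef_rot: [-3.138, -0.002, 0.041]
wrist_force: [0.7, 0.7, -0.5]
finger_gap: 0.3
finger_force: 0.0
```

>>> move_arm:
  dp:
    - [-1, 0, -5]
    - [0, 0, -4]
    - [0, 0, -2]
    - [0, 0, 0]
  rotation:
    - [0, 0, 0]
    - [0, 0, 0]
    - [0, 0, 0]
    - [0, 0, 0]
  hand: [0, 0, 0, 0]

```text
clock: 42.95
eef_pos: [479.9, -158.3, 52.3]
eef_rot: [-3.139, -0.003, 0.041]
wrist_force: [-0.5, -0.2, 0.0]
finger_gap: 0.7
finger_force: 0.0
```

>>> move_arm:
  dp:
    - [0, 0, -1]
    - [0, 0, -1]
    - [0, 0, 0]
  rotation:
    - [0, 0, 0]
    - [0, 0, 0]
    - [0, 0, 0]
  hand: [0, 0, 0]

```text
clock: 43.32
eef_pos: [479.9, -158.4, 50.4]
eef_rot: [-3.139, -0.003, 0.042]
wrist_force: [-0.2, -0.3, 0.3]
finger_gap: 0.5
finger_force: 0.0
```

>>> move_arm:
  dp:
    - [0, 0, -1]
    - [0, 0, -0.5]
    - [0, 0, 0]
  rotation:
    - [0, 0, 0]
    - [0, 0, 0]
    - [0, 0, 0]
  hand: [0, 0, 0]

```text
clock: 43.7
eef_pos: [479.9, -158.4, 48.9]
eef_rot: [-3.139, -0.003, 0.041]
wrist_force: [0.1, 0.5, -0.2]
finger_gap: 0.1
finger_force: 0.0
```

>>> move_arm:
  dp:
    - [0, 0, -1]
    - [0, 0, -1]
    - [0, 0, 0]
  rotation:
    - [0, 0, 0]
    - [0, 0, 0]
    - [0, 0, 0]
  hand: [0, 0, 0]

```text
clock: 44.08
eef_pos: [480.0, -158.4, 47.3]
eef_rot: [-3.139, -0.003, 0.042]
wrist_force: [-2.4, 0.4, 5.9]
finger_gap: 0.6
finger_force: 3.0
```

>>> move_arm:
  dp:
    - [0, 0, -0.5]
    - [0, 0, -0.5]
    - [0, 0, 0]
  rotation:
    - [0, 0, 0]
    - [0, 0, 0]
    - [0, 0, 0]
  hand: [0, 0, 0]

```text
clock: 44.45
eef_pos: [480.1, -158.4, 47.1]
eef_rot: [-3.139, -0.003, 0.042]
wrist_force: [-7.4, 1.7, 17.1]
finger_gap: 0.6
finger_force: 8.4
```

```bash
python3 st.py
python3 - <<'E'
from h import *
g=grab("top");im=g["bgr"];h=cv2.cvtColor(im,cv2.COLOR_BGR2HSV)
for col in(308,312,395,400): print(col,[(r,im[r,col].tolist()) for r in range(200,232,4)])
E
```

```text
44.45 tcp [ 480.1 -158.4   47.1] rot [-3.139e+00 -3.000e-03  4.200e-02] d [ 0.003  0.003 -1.   ] m [0.901 0.045 0.431] c [ 480. -159.   92.] mouth [ 520. -157.  111.] gap 0.6 [-7.4  1.7 17.1] 8.369359807111323
308 [(200, [81, 84, 84]), (204, [82, 86, 86]), (208, [81, 85, 85]), (212, [81, 84, 84]), (216, [82, 101, 113]), (220, [92, 118, 133]), (224, [95, 122, 137]), (228, [93, 118, 132])]
312 [(200, [82, 85, 84]), (204, [81, 84, 84]), (208, [81, 84, 84]), (212, [80, 83, 83]), (216, [87, 110, 122]), (220, [92, 119, 133]), (224, [97, 123, 137]), (228, [93, 119, 134])]
395 [(200, [79, 83, 82]), (204, [79, 82, 82]), (208, [79, 82, 82]), (212, [79, 98, 112]), (216, [97, 127, 145]), (220, [94, 121, 138]), (224, [91, 119, 136]), (228, [93, 122, 139])]
400 [(200, [80, 83, 83]), (204, [80, 83, 82]), (208, [79, 82, 82]), (212, [80, 93, 102]), (216, [84, 105, 117]), (220, [87, 111, 125]), (224, [88, 114, 131]), (228, [88, 115, 130])]
```

>>> move_arm:
  dp:
    - [0, 0, 1]
    - [0, 0, 8]
    - [0, 0, 25]
    - [-10, 0, 40]
    - [-30, 20, 50]
    - [-40, 40, 40]
    - [-40, 40, 20]
    - [0, 40, 0]
    - [0, 50, 0]
    - [0, 50, 0]
  rotation:
    - [0, 0, 0]
    - [0, 0, 0]
    - [0, 0, 0]
    - [0, 0, 0]
    - [0, 0, 0]
    - [0, 0, 0]
    - [0, 0, 0]
    - [0, 0, 0]
    - [0, 0, 0]
    - [0, 0, 0]
  hand: [0, 0, 0, 0, 0, 0, 0, 0, 0, 0]

```text
clock: 45.75
eef_pos: [363.6, 79.2, 226.7]
eef_rot: [-3.139, -0.004, 0.041]
wrist_force: [1.5, 0.3, -0.1]
finger_gap: 0.2
finger_force: 0.0
```

```bash
python3 st.py
python3 - <<'E'
from cnt import *
g=grab("top","t9.png");b=cv2.cvtColor(g["bgr"],6).astype(np.float32);a=cv2.imread("pics/top0.png",0).astype(np.float32)
f=lambda A,B,s:(cv2.phaseCorrelate(A[s].copy(),B[s].copy()))
S={"label":np.s_[225:265,325:382],"box":np.s_[200:295,290:420],"vase":np.s_[185:250,440:505],"mug":np.s_[240:300,140:172],"coaster":np.s_[240:300,194:215]}
for k,s in S.items(): print(k,f(a,b,s),np.abs(a[s]-b[s]).mean())
c=grab("scene","s9.png");b=cv2.cvtColor(c["bgr"],6).astype(np.float32);a=cv2.imread("pics/scene0.png",0).astype(np.float32)
print("scene front",f(a,b,np.s_[270:330,290:350]),f(a,b,np.s_[245:330,350:400]),"mug",f(a,b,np.s_[185:250,200:262]))
k=np.zeros((480,640),bool);k[200:350,225:440]=1;P=k.copy();classes(g,k,11)
E
```

```text
45.75 tcp [363.6  79.2 226.7] rot [-3.139 -0.004  0.041] d [ 0.004  0.003 -1.   ] m [0.901 0.044 0.431] c [363.  79. 271.] mouth [404.  81. 290.] gap 0.2 [ 1.5  0.3 -0.1] 0.0
label ((-0.0008819140380005308, 0.04830667694602653), 0.9833526219924291) 1.9232457
box ((0.46312045059401896, 0.01841051334034205), 1.0125158159085261) 1.7948178
vase ((-0.016623792446196717, -0.028098645712070436), 0.9896376668303101) 1.923787
mug ((0.183476794310252, -0.09917080505600495), 0.9699837520718575) 4.8645835
coaster ((0.17276218869585058, 0.20487725067627593), 0.9703722407420476) 3.4563491
scene front ((0.09183153224644158, 0.12545533558726873), 1.0312862984339397) ((0.1654112240193406, -0.10743501378502884), 1.067752815246582) mug ((0.0020959168046950083, 0.017840099812410415), 0.9699467795176638)
rose []
lilac [([228.0, 209.0], 159, [9, 23], [609.0, 114.0])]
green [([251.0, 278.0], 123, [47, 38], [456.0, 59.0]), ([248.0, 300.0], 17, [15, 5], [406.0, 65.0]), ([291.0, 327.0], 102, [43, 48], [348.0, -30.0]), ([319.0, 311.0], 26, [16, 22], [384.0, -89.0])]
cream []
```

Compared with the first pictures, the box (lid shut), label, vase, mug and coaster all show near-zero shift, and no pearls are on the table. I'm handing the job in.

```bash
python3 -c "
from cell import manip
print(manip.sign_off())"
```

```text
the job is handed in; nothing more can be done
None
```

The job is handed in at about 46 s of the 72 s allowed: all eight pearls counted in the box, the balm jar still standing, the empty mug back on its coaster to within about 1 mm, and the lid pressed shut; the box, vase and coaster did not measurably move.

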